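Nip a heat sink in a coaxial coarse/fine assembly clamp

TASK

Clamp the small finned heat sink in the assembly clamp: turn only the lower, wide ring clockwise (seen from above) until the jaw is about 4 mm short of the heat sink, and let go of it. Then turn only the upper, slim knob clockwise, without turning the ring, until the jaw grips the heat sink against the fence's stop screws with about 10 N (5 to 15 N, never more than 25 N), let go and leave it clamped, with the other things on the bench left where they are.

Things in the scene. Friction and masses are not known exactly. Their poses are not given: they have to be found in the camera images.
- clamp: Fixed bed of the clamp, position and yaw vary: dark steel plate 320 x 140 x 15 mm. Origin at its underside; x points from the saddle to the fence, the way the jaw closes; z up.
- saddle: Grey drive housing 110 x 90 mm that slides along the bed's x, top 85 mm above the bench (87 mm under the knobs, a disc of 34 mm radius). Origin at its underside centre, 15 mm above the bench, on the knobs' common vertical axis; x like the clamp's. It carries both knobs and the jaw. It moves only when the coarse ring turns (or if shoved with about 38 N).
- coarse_ring: Coarse control: black fluted ring, 56 mm diameter, 22 mm tall, the lower of the pair. Origin on the axis at its underside, 88 mm above the bench; top at 110 mm. Each radian clockwise seen from above carries the saddle, with both knobs and jaw, 12 mm towards the fence, so the hand must travel along. 0.3 to 1.5 rad is needed. Stiff, 0.45 N m; stays where left.
- fine_knob: Fine control: aluminium knob, 24 mm diameter, above the ring, 114 to 140 mm over the bench (thin neck below). Origin on the axis 88 mm over the bench. Clockwise from above drives the jaw alone, 8 mm per radian. Runs free at 0.14 N m (less is felt at rest); clamping adds 0.008 N m per N of jaw force, which climbs 160 N per rad. Holds up to 17 N. Fingers pressed on the ring drag it.
- jaw_face (a point): Centre of the jaw's flat clamping face, 30 mm above the bench; x axis points to the fence like the clamp's.
- fence: Fixed steel fence across the bed, 20 x 100 x 32 mm, origin at its underside centre (on the bed), x axis like the clamp's; its distance from the saddle differs each time. The heat sink does not meet the fence itself but two adjustable stop screws in it (12 mm heads, 32 mm apart), whose tips stand 3 to 6 mm out of its jaw side (local x = -16 to -13 mm, set anew each time, not measured).
- heat_sink: Loose aluminium finned heat sink, 50 x 50 x 25 mm, about 0.11 kg, lying on the bed between jaw and fence, up to 5 mm short of the stop screws, so the jaw first pushes it home with hardly any resistance (1 to 2 N). Origin at its underside centre, x axis like the clamp's.
- sink_front (a point): Middle of the heat sink face that looks at the jaw, 15 mm above its underside. The gap is from jaw_face to this point along x.
- flux_jar: Bystander: small jar, 44 mm diameter, 55 mm tall, origin at its underside.
- small_board: Bystander: small circuit board 70 x 50 mm, up to 15 mm tall, origin at its underside centre.
- screwdriver: Bystander: screwdriver 160 mm long lying on the bench.
- jaw: Jaw on a rod out of the saddle: upright plate 50 mm wide, 26 mm tall, faced with a dark rubber cushion (stiffness 20 N per mm). Origin 30 mm behind its face, on the bed.
Not all that is in view belongs to the job. Leave any blue or red look-alike of the heat_sink alone.

How it is judged:
On the way, in this order (a step that is already met when the one before it is completed fails the run):
1. the coarse ring alone has brought the jaw to 1.5 to 7 mm from the heat sink (the jaw not driven out by the fine knob), and is let go (x of jaw_face in the frame of sink_front between -0.007 and -0.0015 m and x of jaw_face in the frame of saddle below 0.1124 m and angular speed of coarse_ring below 0.05 rad/s and contact force between the fingers and coarse_ring below 0.1 N), for 0.2 s.
2. the jaw, driven out by the fine knob, presses on the heat sink (contact force between jaw and heat_sink above 5 N), for 0.2 s.
At the end, for the whole second after the job is handed in: The heat sink lies flat and still, clamped between jaw and stop screws with 5 to 15 N at the jaw, both knobs let go (contact force between jaw and heat_sink between 5 and 15 N and angle between heat_sink's own z axis and vertical below 0.05 rad and linear speed of heat_sink below 0.01 m/s); the robot touches nothing.
It fails at once if the jaw presses the heat sink with more than 25 N (contact force between jaw and heat_sink above 25 N).
It fails at once if the coarse ring turns (over 0.15 rad/s) while the fingers hold the fine knob (contact force between the fingers and fine_knob above 0.5 N and angular speed of coarse_ring above 0.15 rad/s).
It fails at once if the fine knob turns (over 0.15 rad/s) while the fingers hold the coarse ring (contact force between the fingers and coarse_ring above 0.5 N and angular speed of fine_knob above 0.15 rad/s).
It fails at once if the heat sink is pressed (over 1 N) while the fingers are on the coarse ring (contact force between the fingers and coarse_ring above 0.5 N and contact force between jaw and heat_sink above 1 N).
It fails at once if a bystander is shifted by more than 20 mm (distance of any of flux_jar, small_board, screwdriver from where it was at the start of the episode above 0.02 m).
It also fails if it takes over 72 s, if anything falls off the work surface, if the arm or the gripper's body presses on something with over 40 N, if the wrist force passes 120 N, or if a joint passes its speed limit or range.

ROBOT

A 7-joint arm with a two-finger parallel gripper is mounted at the origin on the work surface. World frame = base frame: x ahead of the robot, y to its left, z up, the work surface at z = 0. Lengths are in m, angles in rad, forces in N, time in s.
With the tool pointing down it reaches from about 0.4 to 0.85 m from the base axis. Payload 10.4 kg.
Tool frame: the origin (TCP) lies on the centre line of the jaws, within the pads' length; the fingertips stand 17 mm ahead of it and the grasp point (between the pads) lies 2 mm behind it (manip.tcp_to_tips is the distance from the TCP to the fingertips, in m); z points along the fingers, x is the direction in which the jaws open and shut, and the axes are right-handed (so a half turn about z gives the same grasp; the last joint's range is limited). The gripper opens to 85 mm and grips with 20 to 120 N. Pads are 22 mm wide; open, the fingers measure 114 mm over their backs; the gripper's body (76 mm by 85 mm) begins 54 mm behind the grasp point. The pads swing forward as they close: fully open they stand 13 mm farther back than shut.
Start: joints at [1.323, 0.332, -0.065, 1.46, 0.022, 1.35, -0.088], TCP at [0.139, -0.609, 0.213] pointing down, gripper open.
Joint ranges: [-2.6, 2.6], [-0.5, 2.12], [-1.47, 1.34], [0.16, 2.42], [-1.27, 4.41], [0.06, 2.06], [-2.6, 2.6]. Speed limits (rad/s): [2.22, 2.22, 2.79, 2.79, 3.14, 3.14, 3.14].

INTERFACE

Orientations are given as a unit quaternion [x, y, z, w].
In Python, from workcell import manip gives the robot as it stands.
- The arm moves only by the shell command python3 -m pendant 'ROWS' [FORCE]. ROWS is JSON, a list of rows, each a list of 3 entries, a list of its own where there are three numbers: the shift along the world's x, y, z in cm, then the turn, a rotation vector about the world's x, y, z in degrees, then the closure in counts, from 0 (fully open) to 255 (shut). A call has 1 to 12 rows; each row shifts and turns the pose as measured when the row begins; what a row does not reach is not made up. A row lasts 1/8 s, in which the tool goes at most 62.5 mm and 10.7 degrees, less where a joint would pass 70% of its speed; a pose out of reach is approached as far as the arm can. A call is refused whole if a number of a shift passes 6.25 or a number of a turn 10.7, either way. A call with a gripper value outside its range is refused whole. The fingers move at their own pace and stop on an object; FORCE is the grip in N (left out, the last holds). Time passes only in rows, so rows that do not move let the fingers close. It gives the time, the measured TCP pose, the force and the opening at its end, in the units of the state.
- manip.get_obs(): the state, without advancing time (a new reading comes with each control period).
- manip.camera(name): name is "scene" or "top"; returns a dict with "pixels" (384x512x3 uint8, red, green, blue), "range_z" (384x512 float32, m along the optical axis (not along the pixel's ray), 0 where there is no reading), "K" (3x3 intrinsics, pixels), "origin" and "rotation" of the camera in the world. Camera axes: x right, y down, z forward; pixel columns grow to the right and rows downward; lengths in m; the calibration is good to about 2 mm. A picture is of the moment at which its call begins.
- manip.hand_in(): hands the job in, once; it reports no verdict.
The state is a dict: "clock": time; "joint_pos": joint angles; "joint_velocities": joint speeds; "tau": joint torques, N m; "position": TCP position; "ee_rot": TCP orientation; "ft_force": force on the tool from outside, world axes, zero at the start; "torque": the same for the moment, N m; "grip_width": opening from 0.0 (shut) to 1.0 (fully open).
Only numpy, scipy, OpenCV 4.12 (cv2) and the standard library are available. Lean on these libraries where they do the work, as an engineer would, in place of code of your own. Each camera call takes 0.05 s, during which the arm holds its last target.

## Working session

There is one attempt and no reset: what is moved stays moved. The work goes in short steps, Python scripts to look and compute and a shell command to move; the robot and the scene stay as the last step left them, time stands still between calls to the robot, and variables do not carry over. Pictures are saved under pics/ and viewed, and the job is handed in when it is done.

```bash
ls; mkdir -p pics
python3 - <<'E'
from workcell import manip
import cv2,numpy as np
print(manip.get_obs()); print(manip.tcp_to_tips)
for n in ("scene","top"):
    c=manip.camera(n); cv2.imwrite(f"pics/{n}0.png",c["pixels"][:,:,::-1])
    np.savez(f"pics/{n}0.npz",**c); print(n,c["K"],c["origin"],c["rotation"])
E
```

```text
pics
{'clock': 0.0, 'joint_pos': array([ 1.32336142,  0.33288648, -0.06468989,  1.46096257,  0.02165273,
        1.34985788, -0.08850753]), 'joint_velocities': array([ 0.00018934, -0.00107359, -0.00021237, -0.00068249, -0.00066624,
        0.00183713, -0.00072781]), 'tau': array([-5.88088242e-04, -6.25444007e+01,  4.86669329e-02, -3.91608739e+01,
        1.61418202e-02,  9.94781993e-03, -1.22779900e-05]), 'position': array([ 0.1392227 , -0.60889007,  0.21189666]), 'ee_rot': array([ 7.81971978e-01, -6.23313182e-01, -5.89491126e-04, -3.93664938e-04]), 'ft_force': array([ 0.74282976, -0.78117753, -0.2512685 ]), 'torque': array([ 0.03844603,  0.01667168, -0.00353603]), 'grip_width': 0.9992761705256485}
0.017
scene [[458.74550717   0.         254.86403313]
 [  0.         458.74550717 192.28506824]
 [  0.           0.           1.        ]] [ 1.19359268 -0.07642131  0.64075351] [ 0.71550558  0.5497665  -0.27056448 -0.33556434]
top [[364.19829613   0.         261.81944019]
 [  0.         364.19829613 191.04156568]
 [  0.           0.           1.        ]] [0.40060613 0.09859714 0.74416613] [-0.69631625  0.71497026 -0.04215381  0.04673616]
```

View pics/scene0.png

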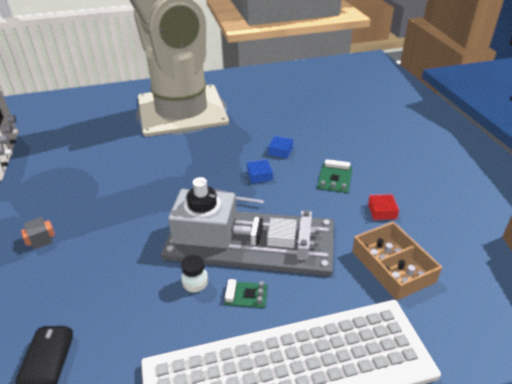

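View pics/top0.png

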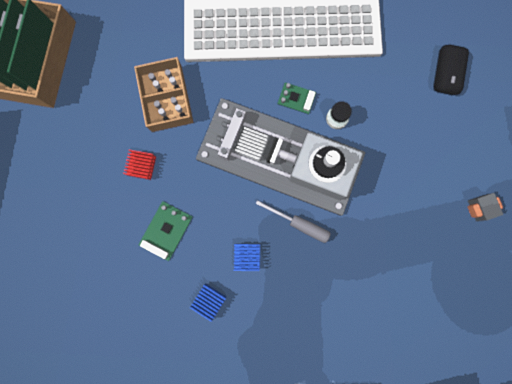

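```bash
cat > h.py <<'E'
import numpy as np,cv2
from scipy.spatial.transform import Rotation as R
def rot(c):
    r=np.asarray(c["rotation"]); return r if r.shape==(3,3) else R.from_quat(r).as_matrix()
def ray(c,u,v):
    d=np.linalg.inv(c["K"])@np.array([u,v,1.0]); return np.asarray(c["origin"]),rot(c)@d
def plane(c,u,v,z):
    o,d=ray(c,u,v); return o+d*(z-o[2])/d[2]
def cloud(c):
    h,w=c["range_z"].shape; u,v=np.meshgrid(np.arange(w),np.arange(h))
    d=np.stack([u,v,np.ones_like(u)],-1)@np.linalg.inv(c["K"]).T
    return np.asarray(c["origin"])+(d*c["range_z"][...,None])@rot(c).T
E
python3 - <<'E'
from h import *
for n,(x0,x1,y0,y1) in dict(top=(185,375,85,225),scene=(150,350,165,290)).items():
    c=np.load(f"pics/{n}0.npz"); im=c["pixels"][y0:y1,x0:x1,::-1]
    cv2.imwrite(f"pics/{n}0c.png",cv2.resize(im,None,fx=4,fy=4,interpolation=cv2.INTER_CUBIC))
c=np.load("pics/top0.npz");P=cloud(c)
for u,v in [(332,157),(318,165),(257,143),(231,133),(345,175),(225,106),(338,206),(140,164),(339,115),(400,250)]:
    print(u,v,P[v,u].round(4))
E
```

```text
332 157 [ 0.5316 -0.0183  0.1412]
318 165 [0.5246 0.0011 0.11  ]
257 143 [0.5914 0.1094 0.0193]
231 133 [0.606  0.1598 0.0459]
345 175 [ 0.5096 -0.0513  0.0847]
225 106 [0.672  0.1737 0.0185]
338 206 [ 0.4583 -0.049   0.0183]
140 164 [0.5559 0.3505 0.012 ]
339 115 [ 0.6339 -0.053   0.0541]
400 250 [ 0.3677 -0.1731 -0.0012]
```

Run:
```python
from h import *
for n in("top","scene"):
    c=np.load(f"pics/{n}0.npz");P=cloud(c)
    for a,b in [(0.13,0.15),(0.1,0.118),(0.083,0.092)]:
        m=((P[...,2]>a)&(P[...,2]<b)).astype(np.uint8)
        k,l,s,ce=cv2.connectedComponentsWithStats(m)
        for i in range(1,k):
            if s[i,4]>15:
                q=P[l==i]; print(n,a,b,s[i],ce[i].round(1),q.mean(0).round(4),q.min(0).round(4),q.max(0).round(4))
```

```text
top 0.13 0.15 [325 151  15  15 169] [331.7 158.1] [ 0.5301 -0.018   0.1393] [ 0.5193 -0.0304  0.1302] [ 0.5426 -0.007   0.1424]
top 0.1 0.118 [  0   0  15  49 248] [ 5.6 20.8] [0.8193 0.5779 0.1049] [0.767  0.5673 0.1   ] [0.8641 0.5893 0.1106]
top 0.1 0.118 [  7   0  24  75 426] [18.5 36.3] [0.7871 0.5512 0.1052] [0.715  0.5342 0.1001] [0.8607 0.5692 0.1104]
top 0.1 0.118 [313 146  32  32 608] [327.7 162.8] [ 0.5282 -0.0163  0.1097] [ 0.5028 -0.0457  0.1001] [0.5592 0.0095 0.1176]
top 0.083 0.092 [ 0  0  4 14 39] [1.3 5.9] [0.8626 0.602  0.0865] [0.8489 0.598  0.0832] [0.8744 0.6049 0.0909]
top 0.083 0.092 [  0   2  21  74 270] [ 9.3 37.1] [0.7967 0.5816 0.0874] [0.7217 0.566  0.083 ] [0.8676 0.5976 0.092 ]
top 0.083 0.092 [ 13   4  24  75 275] [24.9 42.6] [0.7847 0.5506 0.0875] [0.7149 0.5339 0.083 ] [0.862  0.5692 0.092 ]
top 0.083 0.092 [ 292  133   70   64 1843] [326.  165.7] [ 0.5279 -0.0172  0.0853] [ 0.4709 -0.0831  0.083 ] [0.5906 0.0457 0.0918]
scene 0.13 0.15 [147  65  56  15 368] [175.1  73. ] [ 0.0603 -0.007   0.1398] [ 0.0033 -0.0737  0.1301] [0.0771 0.0699 0.1498]
scen
[... 601 characters left out ...]
3 -0.0479  0.1002] [0.5625 0.0078 0.1179]
scene 0.083 0.092 [244   0  46   5  97] [263.5   1.4] [-0.6264  0.4168  0.0872] [-0.6684  0.3473  0.083 ] [-0.6122  0.5205  0.0918]
scene 0.083 0.092 [466   0  46   9 120] [489.3   3.8] [-0.3328  1.2237  0.0873] [-0.4094  1.1682  0.0831] [-0.2701  1.2792  0.092 ]
scene 0.083 0.092 [151  81  53  15 163] [178.6  91.1] [ 0.0583 -0.004   0.0875] [ 0.005  -0.0732  0.083 ] [0.078  0.0673 0.0919]
scene 0.083 0.092 [  0 106   8  21  38] [  3.9 114.2] [ 0.0595 -0.4385  0.0872] [ 0.0202 -0.4407  0.0831] [ 0.1143 -0.4359  0.0918]
scene 0.083 0.092 [ 169  189   65   35 1009] [202.2 209.1] [ 0.5456 -0.0209  0.0848] [ 0.4748 -0.0829  0.083 ] [0.5927 0.0437 0.0919]
```

View pics/top0c.png

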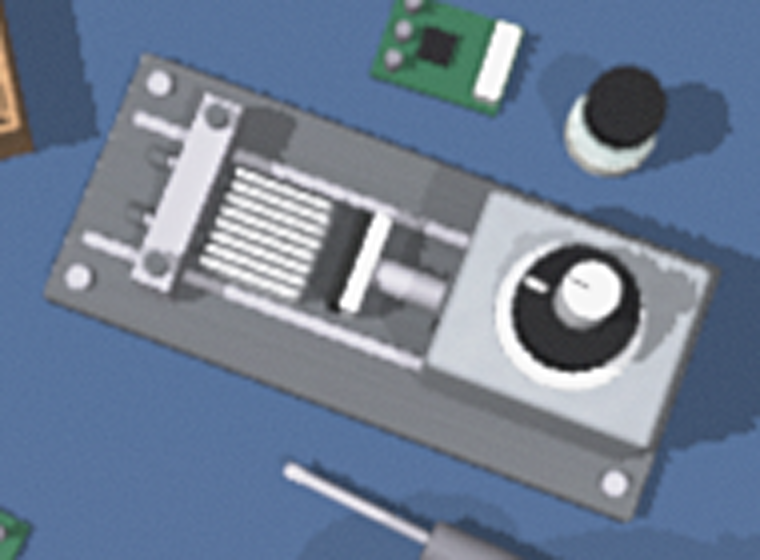

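View pics/scene0c.png

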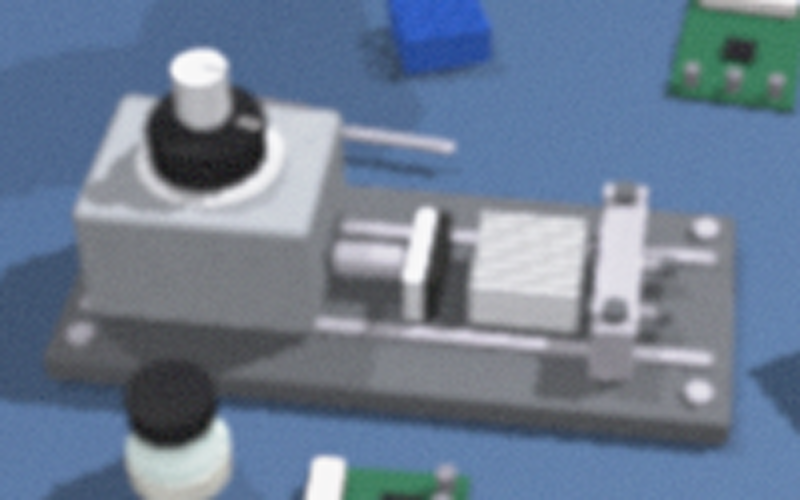

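```bash
cat > meas.py <<'E'
from h import *
import sys
def run(tag, axis=None):
    for n in("top","scene"):
        c=np.load(f"pics/{n}{tag}.npz");P=cloud(c)
        m=(P[...,2]>0.083)&(P[...,2]<0.0862)&(np.hypot(P[...,0]-.53,P[...,1]+.0)<.11)
        q=(P[m][:,:2]).astype(np.float32); r=cv2.minAreaRect(q); print(n,"saddle top",r)
        m=(P[...,2]>0.010)&(P[...,2]<0.020)&(np.hypot(P[...,0]-.57,P[...,1]-.06)<.2)
        q=(P[m][:,:2]).astype(np.float32); r=cv2.minAreaRect(q); print(n,"bed",r)
if __name__=="__main__":
    run("0")
    c=np.load("pics/top0.npz")
    s=[plane(c,185+x/4-.375,85+y/4-.375,.018) for x,y in[(158,83),(78,277),(615,484)]]
    print(s); d=s[1]-s[2]; print(np.degrees(np.arctan2(d[1],d[0])),np.linalg.norm(d),np.linalg.norm(s[0]-s[1]))
E
python3 meas.py
```

```text
top saddle top ((0.530312180519104, -0.018255092203617096), (0.10941007733345032, 0.08923620730638504), 67.44215393066406)
top bed ((0.5578949451446533, 0.05379146337509155), (0.36456382274627686, 0.29677146673202515), 33.59309005737305)
scene saddle top ((0.5350286364555359, -0.020405419170856476), (0.10748530179262161, 0.08858668059110641), 66.95263671875)
scene bed ((0.5784334540367126, 0.062199413776397705), (0.3125525414943695, 0.31919586658477783), 27.153837203979492)
[array([0.6735532 , 0.17559857, 0.018     ]), array([0.5720124 , 0.21772228, 0.018     ]), array([ 0.45904099, -0.04989683,  0.018     ])]
67.11368683172554 0.2904867031880707 0.10993153089759165
```

```bash
cat > gap.py <<'E'
from h import *
import sys
th=np.radians(67.2); ax=np.array([np.cos(th),np.sin(th)]); ay=np.array([-ax[1],ax[0]]); O=np.array([.5310,-.0185])
def go(tag):
    for n in("top","scene"):
        c=np.load(f"pics/{n}{tag}.npz");P=cloud(c);L=np.stack([(P[...,:2]-O)@ax,(P[...,:2]-O)@ay,P[...,2]],-1)
        g=c["pixels"].mean(-1)
        m=(L[...,0]>.06)&(L[...,0]<.21)&(abs(L[...,1])<.018)&(L[...,2]>.012)&(L[...,2]<.06)
        q=L[m];gg=g[m]
        print(n)
        for b in np.arange(.06,.21,.003):
            k=(q[:,0]>=b)&(q[:,0]<b+.003)
            if k.sum(): print("%.3f n%d z med %.4f max %.4f g %.0f"%(b,k.sum(),np.median(q[k,2]),q[k,2].max(),gg[k].mean()))
go(sys.argv[1])
E
python3 gap.py 0
```

```text
top
0.060 n26 z med 0.0172 max 0.0378 g 144
0.063 n25 z med 0.0157 max 0.0372 g 146
0.066 n25 z med 0.0267 max 0.0388 g 144
0.069 n25 z med 0.0162 max 0.0384 g 146
0.072 n26 z med 0.0248 max 0.0377 g 144
0.075 n26 z med 0.0158 max 0.0384 g 144
0.078 n25 z med 0.0283 max 0.0381 g 147
0.081 n26 z med 0.0171 max 0.0383 g 137
0.084 n24 z med 0.0243 max 0.0368 g 147
0.087 n25 z med 0.0169 max 0.0382 g 138
0.090 n24 z med 0.0223 max 0.0381 g 121
0.093 n34 z med 0.0355 max 0.0446 g 189
0.096 n26 z med 0.0429 max 0.0459 g 251
0.099 n28 z med 0.0431 max 0.0453 g 252
0.102 n27 z med 0.0429 max 0.0457 g 126
0.105 n27 z med 0.0425 max 0.0450 g 52
0.108 n21 z med 0.0431 max 0.0455 g 64
0.111 n12 z med 0.0145 max 0.0162 g 77
0.114 n26 z med 0.0152 max 0.0177 g 81
0.117 n22 z med 0.0154 max 0.0172 g 81
0.120 n24 z med 0.0149 max 0.0171 g 81
0.123 n39 z med 0.0165 max 0.0414 g 137
0.126 n30 z med 0.0336 max 0.0426 g 202
0.129 n24 z med 0.0328 max 0.0427 g 206
0.132 n27 z med 0.0338 max 0.0419 g 195
0.135 n24 z med 0.0337 max 0.0410 g 200
0.138 n24 z med 0.0347 max 0.0410 g 197
0.141 n27 z med 0.0344
[... 2193 characters left out ...]
0367 max 0.0405 g 218
0.159 n19 z med 0.0373 max 0.0416 g 219
0.162 n20 z med 0.0379 max 0.0395 g 221
0.165 n24 z med 0.0378 max 0.0405 g 221
0.168 n22 z med 0.0376 max 0.0410 g 220
0.171 n24 z med 0.0376 max 0.0407 g 217
0.174 n26 z med 0.0150 max 0.0404 g 155
0.177 n19 z med 0.0146 max 0.0311 g 93
0.180 n15 z med 0.0160 max 0.0326 g 122
0.183 n21 z med 0.0459 max 0.0489 g 197
0.186 n20 z med 0.0456 max 0.0489 g 226
0.189 n25 z med 0.0463 max 0.0481 g 226
0.192 n21 z med 0.0460 max 0.0500 g 225
0.195 n24 z med 0.0457 max 0.0471 g 224
0.198 n22 z med 0.0462 max 0.0475 g 224
0.201 n22 z med 0.0449 max 0.0470 g 208
0.204 n23 z med 0.0148 max 0.0295 g 149
0.207 n19 z med 0.0154 max 0.0319 g 136
```

Top-view candidates for the heat sink:
- Silver finned block between jaw and fence, (257,143).
- Blue look-alikes, (247,257) and (209,301).
- Red look-alike, (140,164).

I choose the silver one. The 4x crops confirm it is silver and finned, sits on the bed between the jaw and the fence, and has a 40 mm top and about 50 mm length.

The knob axis is at about (0.531, -0.0185), the clamp x is at 67.2°, and the gap is about 13.5 mm. The ring therefore needs about 0.8 rad.

```bash
python3 -m pendant '[[[3.2,4.8,0],[0,0,6.4],0],[[3.2,4.8,0],[0,0,6.4],0],[[3.2,4.8,0],[0,0,6.4],0],[[3.2,4.8,0],[0,0,6.4],0],[[3.2,4.8,0],[0,0,6.4],0],[[3.2,4.8,0],[0,0,6.4],0]]' 50; python3 -c "
from workcell import manip
print(manip.get_obs()['joint_pos'])"
```

```text
clock: 0.85
position: [0.3315, -0.3136, 0.2089]
ee_rot: [0.946, -0.325, -0.003, 0.0]
ft_force: [1.1, -0.4, 0.2]
grip_width: 0.998
[ 1.04135357e+00 -1.60440861e-02 -3.78173737e-01  1.86754968e+00
 -3.98054448e-03  1.29367074e+00  1.79518291e-03]
```

```bash
python3 -m pendant '[[[3.2,4.8,0.1],[0,0,6.4],0],[[3.2,4.8,0.1],[0,0,6.4],0],[[3.2,4.8,0],[0,0,6.4],0],[[3.2,4.8,0],[0,0,6.4],0],[[3.2,4.8,0],[0,0,6.4],0],[[3.2,4.8,0],[0,0,6.4],0],[[0,0,0],[0,0,0],0],[[0,0,0],[0,0,0],0]]'
cat > obs.py <<'E'
from workcell import manip
import numpy as np
from scipy.spatial.transform import Rotation as R
o=manip.get_obs(); m=R.from_quat(o['ee_rot']).as_matrix()
print("t",round(o['clock'],2),"p",o['position'].round(4),"jawdir",np.degrees(np.arctan2(m[1,0],m[0,0])).round(2),"z",m[:,2].round(4),"F",o['ft_force'].round(2),"T",o['torque'].round(3),"w",round(o['grip_width'],3),"j",o['joint_pos'].round(2))
E
python3 obs.py
```

```text
clock: 1.85
position: [0.5277, -0.0109, 0.2098]
ee_rot: [1.0, 0.018, -0.003, 0.001]
ft_force: [0.1, -0.5, 0.4]
grip_width: 1.001
t 1.85 p [ 0.5277 -0.0109  0.2098] jawdir 2.1 z [-0.0052 -0.0015 -1.    ] F [ 0.07 -0.54  0.41] T [-0.094  0.002  0.035] w 1.001 j [ 0.61  0.2  -0.76  1.68  0.14  1.32 -0.14]
```

```bash
python3 -m pendant '[[[0.33,-0.76,0],[0.1,-0.3,0],0],[[0,0,-3],[0,0,0],0],[[0,0,-2],[0,0,0],0],[[0,0,0],[0,0,0],0]]'; python3 obs.py
python3 - <<'E'
from workcell import manip
from h import *
for n in("scene","top"):
    c=manip.camera(n); np.savez(f"pics/{n}1.npz",**c)
    x0,y0=(130,100) if n=="scene" else (230,90)
    cv2.imwrite(f"pics/{n}1c.png",cv2.resize(c["pixels"][y0:y0+150,x0:x0+200,::-1],None,fx=4,fy=4))
E
```

```text
clock: 2.35
position: [0.5305, -0.0261, 0.159]
ee_rot: [1.0, 0.013, 0.001, 0.002]
ft_force: [-0.1, -0.3, -0.6]
grip_width: 1.0
t 2.35 p [ 0.5305 -0.0261  0.159 ] jawdir 1.51 z [ 0.0014 -0.0031 -1.    ] F [-0.12 -0.26 -0.61] T [-0.044  0.015 -0.03 ] w 1.0 j [ 0.61  0.24 -0.74  1.75  0.17  1.22 -0.14]
```

```bash
python3 -m pendant '[[[0,0,0],[0,0,0],0],[[0,0,0],[0,0,0],0]]'; python3 obs.py
```

```text
clock: 2.7
position: [0.5323, -0.0261, 0.1623]
ee_rot: [1.0, 0.013, 0.003, 0.002]
ft_force: [-0.2, 0.3, 1.0]
grip_width: 0.996
t 2.7 p [ 0.5323 -0.0261  0.1623] jawdir 1.49 z [ 0.0063 -0.0038 -1.    ] F [-0.24  0.32  0.96] T [-0.027  0.003  0.011] w 0.996 j [ 0.62  0.24 -0.74  1.75  0.17  1.22 -0.14]
```

View pics/scene1c.png

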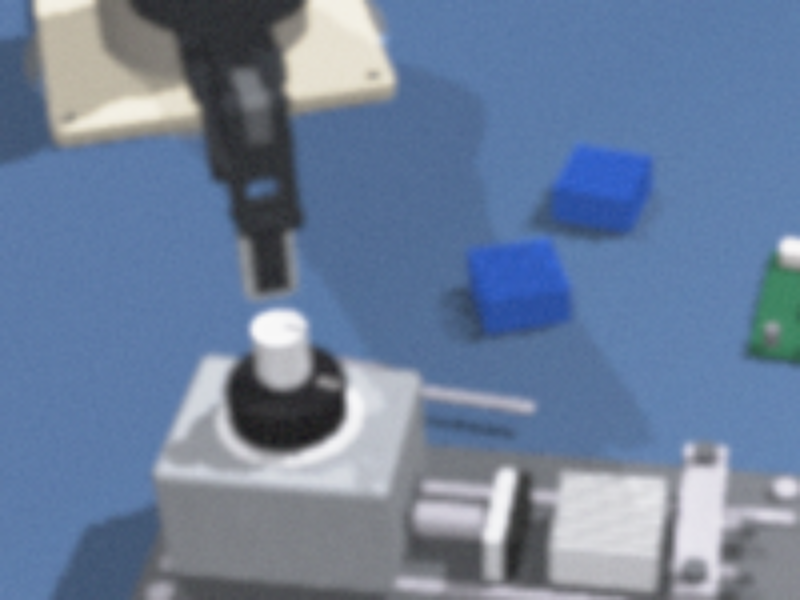

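View pics/top1c.png

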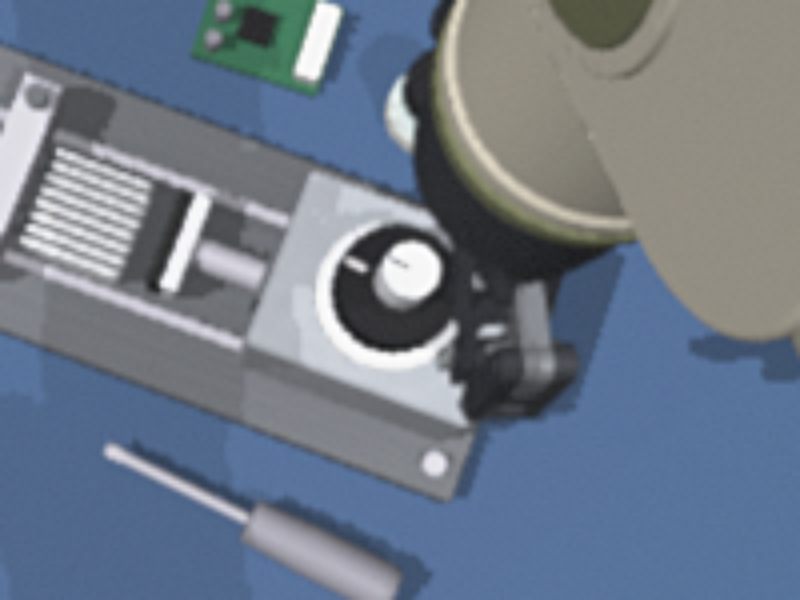

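The scene crop shows a finger at (270,260), above and behind the fine knob at (280,325). In the top crop the knob is clear of the fingers, and y is about 7 mm too low. The pose readings wander, so I'll check the noise.

```bash
for i in 1 2 3 4; do python3 -m pendant '[[[0,0,0],[0,0,0],0]]' >/dev/null; python3 obs.py; done; python3 -c "
from workcell import manip
for i in range(6):
    print(manip.get_obs()['position'], manip.get_obs()['clock']); manip.camera('top')"
```

```text
t 2.83 p [ 0.5325 -0.0261  0.1627] jawdir 1.49 z [ 0.007  -0.0039 -1.    ] F [0.02 0.44 0.15] T [-0.066  0.007  0.033] w 1.001 j [ 0.62  0.24 -0.74  1.75  0.17  1.22 -0.14]
t 2.95 p [ 0.5326 -0.026   0.1629] jawdir 1.5 z [ 0.0073 -0.0039 -1.    ] F [ 0.46 -1.19 -0.14] T [0.013 0.026 0.009] w 1.003 j [ 0.62  0.24 -0.74  1.75  0.17  1.22 -0.14]
t 3.08 p [ 0.5326 -0.0259  0.163 ] jawdir 1.51 z [ 0.0073 -0.004  -1.    ] F [ 0.28  0.03 -0.08] T [ 0.011 -0.015 -0.009] w 0.997 j [ 0.62  0.24 -0.74  1.75  0.17  1.22 -0.14]
t 3.2 p [ 0.5326 -0.0259  0.163 ] jawdir 1.51 z [ 0.0073 -0.0039 -1.    ] F [-0.3  -0.16 -0.17] T [ 0.015 -0.008 -0.015] w 0.999 j [ 0.62  0.24 -0.74  1.75  0.17  1.22 -0.14]
[ 0.53263933 -0.02589443  0.16296411] 3.2
[ 0.53262269 -0.02588096  0.16295896] 3.25
[ 0.5326376  -0.02592877  0.16295234] 3.3
[ 0.53261532 -0.02590934  0.16295224] 3.35
[ 0.53264562 -0.02593904  0.16295529] 3.4
[ 0.53263238 -0.02593224  0.16296181] 3.45
```

```bash
python3 -m pendant '[[[-0.16,0.74,0],[0.2,0.4,0],0],[[0,0,0],[0,0,0],0],[[0,0,0],[0,0,0],0]]'>/dev/null; python3 obs.py;  python3 - <<'E'
from workcell import manip
from h import *
for n in("scene",):
    c=manip.camera(n)
    x0,y0=(150,110)
    cv2.imwrite(f"pics/{n}2c.png",cv2.resize(c["pixels"][y0:y0+120,x0:x0+140,::-1],None,fx=5,fy=5))
E
python3 obs.py
```

```text
t 3.88 p [ 0.5309 -0.0178  0.163 ] jawdir 1.53 z [-3.e-04 -1.e-04 -1.e+00] F [ 0.43  0.09 -0.01] T [-0.014  0.045 -0.007] w 1.003 j [ 0.61  0.24 -0.74  1.74  0.17  1.23 -0.16]
t 3.92 p [ 0.5309 -0.0177  0.163 ] jawdir 1.53 z [-2.e-04 -0.e+00 -1.e+00] F [ 0.49  0.17 -0.34] T [0.037 0.    0.033] w 1.002 j [ 0.61  0.24 -0.74  1.74  0.17  1.23 -0.16]
```

View pics/scene2c.png

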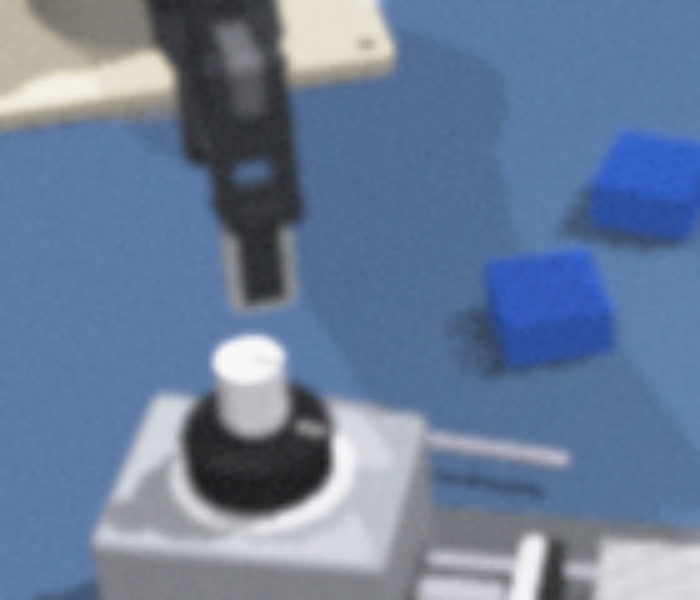

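The scene crop shows the finger at (262,265), lined up over the knob at (250,360). Going down in slowing steps.

```bash
python3 -m pendant '[[[0,-0.08,-2.2],[0,0,0],0],[[0,0,-1.6],[0,0,0],0],[[0,0,-0.6],[0,0,0],0],[[0,0,0],[0,0,0],0],[[0,0,0],[0,0,0],0]]'>/dev/null; python3 obs.py
```

```text
t 4.55 p [ 0.5316 -0.0186  0.1185] jawdir 1.51 z [ 1.2e-03 -2.0e-04 -1.0e+00] F [ 0.72 -0.47 -0.46] T [ 0.014 -0.056  0.033] w 1.003 j [ 0.59  0.29 -0.73  1.79  0.21  1.14 -0.18]
```

```bash
python3 -m pendant '[[[0,0,-0.6],[0,0,0],0],[[0,0,-0.4],[0,0,0],0],[[0,0,0],[0,0,0],0],[[0,0,0],[0,0,0],0]]'>/dev/null; python3 obs.py;  python3 - <<'E'
from workcell import manip
from h import *
for n in("scene","top"):
    c=manip.camera(n)
    x0,y0=(150,130) if n=="scene" else (250,100)
    cv2.imwrite(f"pics/{n}3c.png",cv2.resize(c["pixels"][y0:y0+120,x0:x0+140,::-1],None,fx=5,fy=5))
E
```

```text
t 5.05 p [ 0.5321 -0.0186  0.1086] jawdir 1.51 z [ 2.5e-03 -4.0e-04 -1.0e+00] F [0.67 0.08 0.06] T [ 0.009  0.023 -0.016] w 1.004 j [ 0.59  0.3  -0.73  1.8   0.22  1.12 -0.19]
```

View pics/scene3c.png

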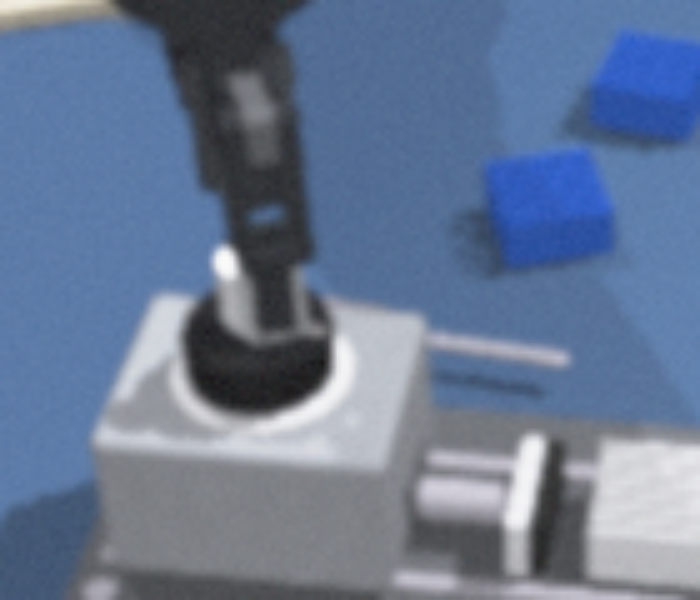

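View pics/top3c.png

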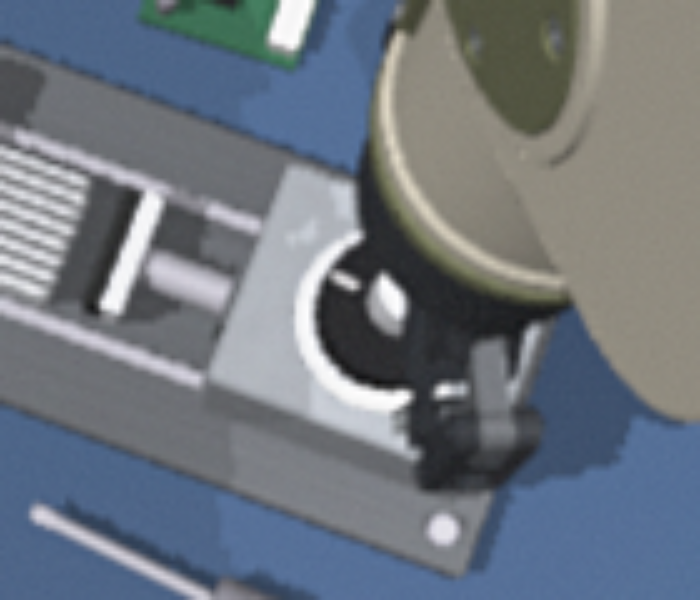

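Scene crop: the near finger at (275,330) stands in front of the ring. In the top crop the fine knob sits between the fingers. Closing on the ring.

```bash
python3 -m pendant '[[[0,0,0],[0,0,0],120],[[0,0,0],[0,0,0],120],[[0,0,0],[0,0,0],120],[[0,0,0],[0,0,0],120]]' 50 >/dev/null; python3 obs.py
```

```text
t 5.65 p [ 0.5322 -0.0187  0.1088] jawdir 1.51 z [ 2.9e-03 -5.0e-04 -1.0e+00] F [0.46 0.77 0.47] T [-0.003 -0.012  0.036] w 0.526 j [ 0.59  0.3  -0.73  1.8   0.22  1.12 -0.19]
```

Run:
```python
from workcell import manip
from h import *
for n in("scene","top"):
    c=manip.camera(n)
    x0,y0=(160,150) if n=="scene" else (270,110)
    cv2.imwrite(f"pics/{n}4c.png",cv2.resize(c["pixels"][y0:y0+90,x0:x0+110,::-1],None,fx=6,fy=6,interpolation=cv2.INTER_CUBIC))
```

```text
(no output)
```

View pics/scene4c.png

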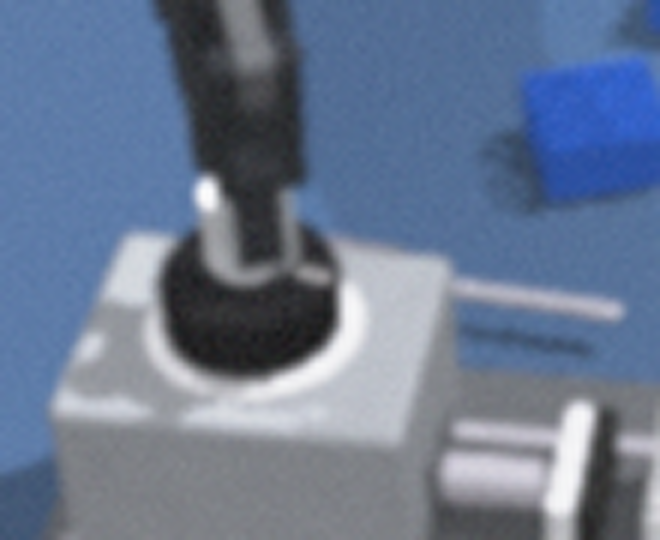

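View pics/top4c.png

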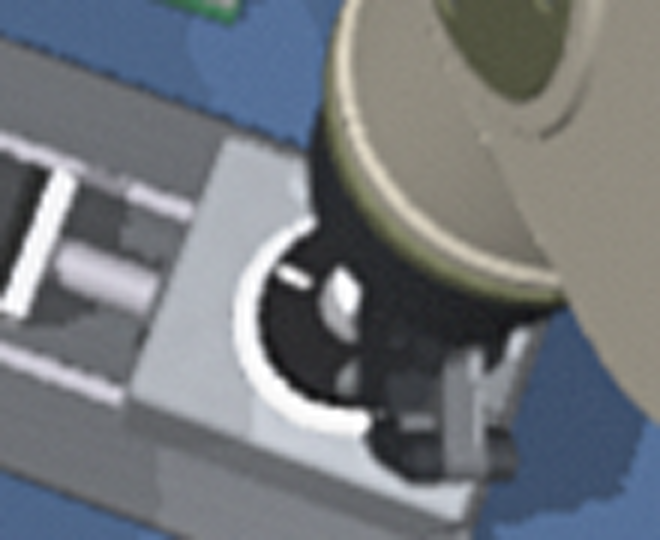

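The scene crop shows the fingertip at (250,275), apparently above the ring's top rather than beside it. Measuring its height.

Run:
```python
from workcell import manip
from h import *
c=manip.camera("scene");P=cloud(c)
for v in range(180,216,2):
    print(v,[tuple((P[v,u]*1000).round(0).astype(int)) for u in (197,200,202,206)])
o=np.asarray(c["origin"]);Rm=rot(c)
for p in [(.5322,-.0187,.1088),(.531,-.0185,.14),(.531,-.0185,.11),(.554,-.0187,.092),(.531+.028,-.0185,.11)]:
    q=c["K"]@(Rm.T@(np.array(p)-o)); print(p,(q[:2]/q[2]).round(1))
```

```text
180 [(np.int64(588), np.int64(-27), np.int64(185)), (np.int64(586), np.int64(-22), np.int64(182)), (np.int64(585), np.int64(-19), np.int64(181)), (np.int64(587), np.int64(-12), np.int64(181))]
182 [(np.int64(587), np.int64(-28), np.int64(180)), (np.int64(587), np.int64(-23), np.int64(179)), (np.int64(584), np.int64(-19), np.int64(176)), (np.int64(560), np.int64(-10), np.int64(157))]
184 [(np.int64(561), np.int64(-26), np.int64(156)), (np.int64(570), np.int64(-22), np.int64(162)), (np.int64(566), np.int64(-18), np.int64(158)), (np.int64(568), np.int64(-11), np.int64(158))]
186 [(np.int64(562), np.int64(-27), np.int64(152)), (np.int64(567), np.int64(-22), np.int64(155)), (np.int64(570), np.int64(-19), np.int64(157)), (np.int64(571), np.int64(-12), np.int64(156))]
188 [(np.int64(560), np.int64(-27), np.int64(146)), (np.int64(569), np.int64(-22), np.int64(152)), (np.int64(567), np.int64(-19), np.int64(150)), (np.int64(569), np.int64(-12), np.int64(150))]
190 [(np.int64(563), np.int64(-27), np.int64(144)), (np.int64(569), np.int64(-23), np.int64(148)), (np.int64(566), np.int64(-19), np.in
[... 1850 characters left out ...]
int64(560), np.int64(-26), np.int64(95)), (np.int64(560), np.int64(-23), np.int64(95)), (np.int64(558), np.int64(-15), np.int64(91))]
212 [(np.int64(560), np.int64(-32), np.int64(92)), (np.int64(560), np.int64(-27), np.int64(91)), (np.int64(558), np.int64(-23), np.int64(88)), (np.int64(562), np.int64(-16), np.int64(90))]
214 [(np.int64(560), np.int64(-33), np.int64(87)), (np.int64(559), np.int64(-27), np.int64(85)), (np.int64(561), np.int64(-24), np.int64(86)), (np.int64(565), np.int64(-17), np.int64(87))]
(0.5322, -0.0187, 0.1088) [201.  194.3]
(0.531, -0.0185, 0.14) [199.4 180.4]
(0.531, -0.0185, 0.11) [201.  193.3]
(0.554, -0.0187, 0.092) [203.8 208.6]
(0.559, -0.0185, 0.11) [203.5 202.8]
```

```bash
python3 - <<'E'
from workcell import manip
from h import *
for n in("scene","top"):
    c=manip.camera(n);P=cloud(c); np.savez(f"pics/{n}5.npz",**c)
    m=(abs(P[...,0]-.5322)<.07)&(abs(P[...,1]+.0187)<.06)&(P[...,2]>.1135)
    q=P[m]
    print(n)
    for z in np.arange(.113,.27,.006):
        k=(q[:,2]>=z)&(q[:,2]<z+.006)
        if k.sum()>1: print("%.3f n%d x %.3f..%.3f y %.3f..%.3f"%(z,k.sum(),*q[k,0][[0]]*0+q[k,0].min(),q[k,0].max(),q[k,1].min(),q[k,1].max()))
E
python3 obs.py
```

```text
scene
0.113 n8 x 0.535..0.545 y -0.031..-0.022
0.119 n5 x 0.536..0.541 y -0.031..-0.028
0.125 n13 x 0.510..0.562 y -0.032..-0.011
0.131 n30 x 0.504..0.567 y -0.031..-0.008
0.137 n50 x 0.507..0.569 y -0.031..-0.008
0.143 n41 x 0.502..0.570 y -0.031..-0.007
0.149 n41 x 0.507..0.570 y -0.031..-0.007
0.155 n33 x 0.511..0.570 y -0.029..-0.009
0.161 n7 x 0.567..0.569 y -0.025..-0.013
0.167 n3 x 0.510..0.564 y -0.030..-0.026
0.173 n24 x 0.499..0.586 y -0.033..-0.005
0.179 n64 x 0.560..0.589 y -0.030..-0.006
0.185 n41 x 0.511..0.590 y -0.035..-0.005
0.191 n32 x 0.514..0.592 y -0.036..-0.005
0.197 n61 x 0.507..0.594 y -0.037..-0.007
0.203 n61 x 0.547..0.595 y -0.035..-0.006
0.209 n73 x 0.544..0.597 y -0.035..-0.002
0.215 n83 x 0.521..0.600 y -0.038..-0.000
0.221 n104 x 0.518..0.601 y -0.039..0.001
0.227 n175 x 0.522..0.601 y -0.039..0.000
0.233 n111 x 0.537..0.596 y -0.038..0.001
0.239 n50 x 0.550..0.574 y -0.029..-0.007
0.245 n49 x 0.556..0.573 y -0.029..-0.007
0.251 n60 x 0.553..0.571 y -0.047..0.011
0.257 n140 x 0.539..0.571 y -0.056..0.017
0.263 n159 x 0.532..0.571 y -0.056..0.018
0.269 n
[... 599 characters left out ...]
.511 y -0.013..-0.001
0.203 n20 x 0.469..0.515 y -0.008..-0.001
0.209 n19 x 0.469..0.511 y -0.009..-0.001
0.215 n33 x 0.468..0.508 y -0.030..-0.001
0.221 n33 x 0.464..0.509 y -0.031..0.001
0.227 n157 x 0.463..0.501 y -0.031..-0.006
0.233 n120 x 0.466..0.499 y -0.029..-0.008
0.239 n29 x 0.489..0.498 y -0.027..-0.008
0.245 n18 x 0.492..0.496 y -0.028..-0.008
0.251 n13 x 0.493..0.495 y -0.028..-0.009
0.257 n38 x 0.493..0.541 y -0.026..0.019
0.263 n64 x 0.493..0.544 y -0.037..0.020
0.269 n63 x 0.493..0.541 y -0.031..0.020
t 5.9 p [ 0.5322 -0.0187  0.1088] jawdir 1.5 z [ 2.8e-03 -5.0e-04 -1.0e+00] F [-0.08 -0.57  0.6 ] T [ 0.031 -0.028 -0.002] w 0.533 j [ 0.59  0.3  -0.73  1.8   0.22  1.12 -0.19]
```

Both cameras put the fingertips at z ≈ 0.130. The reported TCP of 0.109 minus the stated 17 mm gives 0.092. The fingers also closed past 56 mm unhindered, so the real tips are well above the ring. I'll trust the cameras: open, go lower in steps and check as I go.

```bash
cat > tip.py <<'E'
from workcell import manip
from h import *
import sys
o=manip.get_obs(); p=o['position']; c=manip.camera("scene"); P=cloud(c)
np.savez(f"pics/scene{sys.argv[1]}.npz",**c)
x0,y0=(160,140)
cv2.imwrite(f"pics/scene{sys.argv[1]}c.png",cv2.resize(c["pixels"][y0:y0+90,x0:x0+110,::-1],None,fx=6,fy=6,interpolation=cv2.INTER_CUBIC))
m=(P[...,0]>float(sys.argv[2]))&(P[...,0]<p[0]+.075)&(abs(P[...,1]-p[1])<.009)&(P[...,2]>.05)&(P[...,2]<.25)
vv,uu=np.where(m)
for v in sorted(set(vv))[-14:]:
    q=P[v][m[v]]; print(v,len(q),np.median(q,0).round(4))
E
python3 -m pendant '[[[0,0,0],[0,0,0],0],[[0,0,0],[0,0,0],0],[[0,0,0],[0,0,0],0],[[0,0,-0.8],[0,0,0],0],[[0,0,-0.6],[0,0,0],0],[[0,0,-0.3],[0,0,0],0],[[0,0,0],[0,0,0],0],[[0,0,0],[0,0,0],0]]' >/dev/null; python3 obs.py; python3 tip.py 6 .565
```

```text
t 6.9 p [ 0.5319 -0.0186  0.0902] jawdir 1.51 z [ 2.1e-03 -3.0e-04 -1.0e+00] F [ 0.04 -0.42  0.36] T [-0.017 -0.033  0.042] w 0.996 j [ 0.58  0.32 -0.72  1.82  0.24  1.09 -0.21]
223 11 [ 0.5811 -0.0184  0.0805]
224 11 [ 0.582  -0.0188  0.0786]
225 11 [ 0.5812 -0.0187  0.0763]
226 10 [ 0.5826 -0.0182  0.074 ]
227 10 [ 0.5809 -0.0182  0.0702]
228 9 [ 0.5816 -0.0175  0.0683]
229 10 [ 0.5824 -0.0187  0.0659]
230 10 [ 0.5818 -0.019   0.0635]
231 10 [ 0.5821 -0.0193  0.0614]
232 11 [ 0.5828 -0.0186  0.0592]
233 11 [ 0.5814 -0.0187  0.0557]
234 10 [ 0.5822 -0.0181  0.0533]
235 8 [ 0.582  -0.0182  0.0511]
236 2 [ 0.5854 -0.0142  0.0507]
```

View pics/scene6c.png

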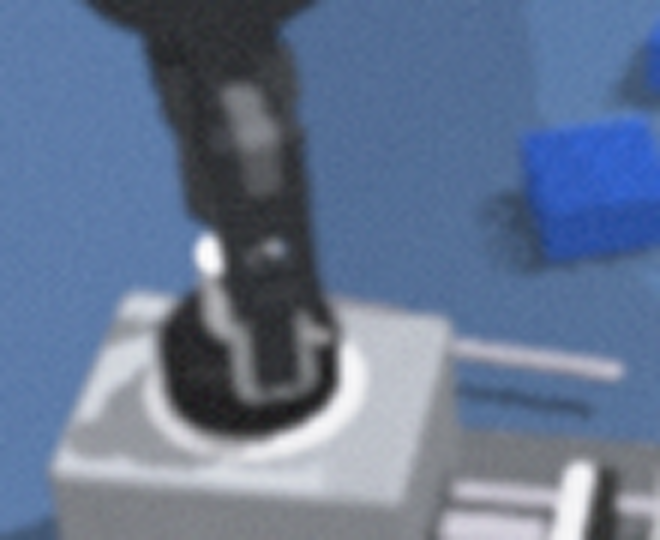

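Run:
```python
from h import *
c=np.load("pics/scene6.npz");P=cloud(c)
for v in range(190,216,2): print(v,[(P[v,u]*1000).round(0).astype(int).tolist() for u in (202,205,208)])
```

```text
190 [[604, -23, 175], [604, -18, 174], [604, -13, 173]]
192 [[606, -23, 172], [606, -18, 171], [606, -13, 170]]
194 [[588, -22, 154], [586, -17, 151], [587, -12, 151]]
196 [[586, -22, 148], [589, -17, 150], [587, -12, 147]]
198 [[589, -23, 146], [588, -18, 144], [589, -13, 144]]
200 [[589, -23, 141], [588, -18, 139], [587, -13, 137]]
202 [[589, -24, 137], [584, -18, 132], [588, -13, 134]]
204 [[587, -24, 131], [586, -19, 129], [587, -13, 129]]
206 [[582, -24, 122], [560, -17, 103], [559, -11, 101]]
208 [[559, -22, 99], [560, -17, 98], [560, -12, 97]]
210 [[559, -23, 94], [561, -17, 94], [558, -12, 90]]
212 [[561, -23, 91], [561, -18, 89], [558, -12, 85]]
214 [[561, -24, 86], [562, -18, 85], [564, -13, 86]]
```

```bash
python3 -m pendant '[[[0,0,-0.8],[0,0,0],0],[[0,0,-0.6],[0,0,0],0],[[0,0,-0.4],[0,0,0],0],[[0,0,0],[0,0,0],0],[[0,0,0],[0,0,0],0]]' >/dev/null; python3 obs.py; python3 tip.py 7 .575|tail -3
python3 - <<'E'
from h import *
c=np.load("pics/scene7.npz");P=cloud(c)
for v in range(204,224,2): print(v,[(P[v,u]*1000).round(0).astype(int).tolist() for u in (202,205,208)])
E
```

```text
t 7.58 p [ 0.5319 -0.0187  0.0708] jawdir 1.51 z [ 2.e-03 -4.e-04 -1.e+00] F [0.29 0.32 1.83] T [ 0.043 -0.001  0.048] w 1.001 j [ 0.57  0.34 -0.72  1.84  0.26  1.05 -0.22]
233 11 [ 0.5821 -0.0187  0.0564]
234 10 [ 0.5831 -0.018   0.0544]
235 7 [ 0.5828 -0.0156  0.0507]
204 [[588, -24, 132], [587, -19, 131], [589, -14, 131]]
206 [[587, -24, 127], [589, -19, 127], [588, -14, 126]]
208 [[584, -24, 120], [587, -19, 121], [587, -14, 120]]
210 [[581, -24, 112], [587, -20, 117], [587, -15, 116]]
212 [[583, -25, 110], [589, -20, 114], [586, -15, 110]]
214 [[582, -25, 105], [581, -20, 102], [563, -13, 85]]
216 [[565, -24, 85], [566, -19, 85], [568, -14, 85]]
218 [[570, -25, 85], [571, -20, 84], [572, -15, 84]]
220 [[576, -26, 85], [575, -21, 83], [576, -16, 83]]
222 [[578, -27, 82], [581, -22, 83], [581, -16, 83]]
```

View pics/scene7c.png

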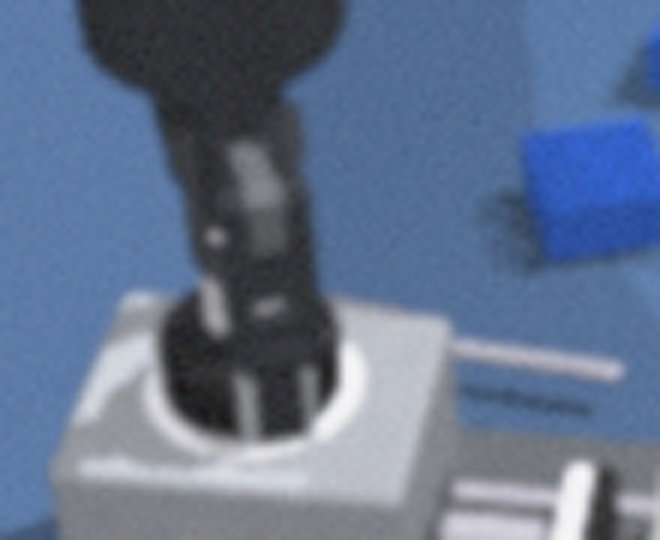

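The tips are now at about z 0.104, beside the ring, and will swing down to about 0.095 on closing. Closing.

```bash
python3 obs.py; python3 -m pendant '[[[0,0,0],[0,0,0],110],[[0,0,0],[0,0,0],110],[[0,0,0],[0,0,0],110],[[0,0,0],[0,0,0],110]]' 50 >/dev/null; python3 obs.py
```

```text
t 7.62 p [ 0.5319 -0.0187  0.0709] jawdir 1.51 z [ 2.e-03 -4.e-04 -1.e+00] F [-0.33 -0.17  0.45] T [ 0.015  0.015 -0.053] w 1.0 j [ 0.57  0.34 -0.72  1.84  0.26  1.05 -0.22]
t 8.12 p [ 0.5328 -0.0187  0.0718] jawdir 1.5 z [ 4.3e-03 -6.0e-04 -1.0e+00] F [-0.45  0.1  -1.04] T [ 0.012 -0.109 -0.007] w 0.633 j [ 0.57  0.34 -0.72  1.84  0.26  1.05 -0.22]
```

```bash
python3 -m pendant '[[[0,0,0],[0,0,0],140],[[0.04,0.10,0],[0,0,-5],140],[[0.04,0.10,0],[0,0,-5],140]]' 50 >/dev/null; python3 obs.py;python3 -m pendant '[[[0,0,0],[0,0,0],140]]' >/dev/null; python3 obs.py
```

```text
t 8.5 p [ 0.5338 -0.0168  0.0718] jawdir -8.67 z [ 0.0046 -0.0018 -1.    ] F [ 1.3   0.35 -0.23] T [-0.045 -0.083  0.438] w 0.635 j [ 0.54  0.34 -0.69  1.84  0.25  1.05 -0.4 ]
t 8.62 p [ 0.5339 -0.0167  0.0718] jawdir -8.67 z [ 0.0047 -0.0018 -1.    ] F [0.11 0.24 0.38] T [ 0.053  0.005 -0.441] w 0.63 j [ 0.54  0.34 -0.69  1.84  0.25  1.05 -0.4 ]
```

```bash
python3 -m pendant '[[[0.04,0.10,0],[0,0,-5],140],[[0.04,0.10,0],[0,0,-5],140],[[0.04,0.10,0],[0,0,-5],140],[[0.04,0.10,0],[0,0,-5],140],[[0.04,0.10,0],[0,0,-5],140],[[0,0,0],[0,0,0],140]]' >/dev/null; python3 obs.py
cat > snap.py <<'E'
from workcell import manip
from h import *
import sys
for n in("scene","top"):
    c=manip.camera(n); np.savez(f"pics/{n}{sys.argv[1]}.npz",**c)
    x0,y0=(200,190) if n=="scene" else (200,100)
    cv2.imwrite(f"pics/{n}{sys.argv[1]}j.png",cv2.resize(c["pixels"][y0:y0+90,x0:x0+120,::-1],None,fx=6,fy=6,interpolation=cv2.INTER_CUBIC))
E
python3 snap.py 8; python3 gap.py 8 | awk '/top|scene/||($1>=0.09&&$1<0.19)'
```

```text
t 9.38 p [ 0.5362 -0.0122  0.0718] jawdir -33.51 z [ 0.004  -0.0047 -1.    ] F [-0.24  0.47  0.35] T [ 0.1    0.038 -0.418] w 0.634 j [ 0.47  0.33 -0.62  1.83  0.22  1.04 -0.82]
top
0.090 n26 z med 0.0225 max 0.0379 g 124
0.093 n25 z med 0.0168 max 0.0380 g 116
0.096 n25 z med 0.0299 max 0.0371 g 111
0.099 n36 z med 0.0314 max 0.0433 g 114
0.102 n28 z med 0.0429 max 0.0457 g 224
0.105 n27 z med 0.0432 max 0.0442 g 242
0.108 n27 z med 0.0430 max 0.0454 g 188
0.111 n29 z med 0.0429 max 0.0453 g 52
0.114 n27 z med 0.0428 max 0.0454 g 51
0.117 n7 z med 0.0422 max 0.0448 g 61
0.120 n23 z med 0.0145 max 0.0165 g 72
0.123 n39 z med 0.0163 max 0.0403 g 114
0.126 n27 z med 0.0332 max 0.0407 g 171
0.129 n26 z med 0.0345 max 0.0410 g 180
0.132 n27 z med 0.0339 max 0.0416 g 171
0.135 n24 z med 0.0336 max 0.0420 g 177
0.138 n24 z med 0.0345 max 0.0410 g 169
0.141 n27 z med 0.0341 max 0.0406 g 176
0.144 n23 z med 0.0330 max 0.0421 g 177
0.147 n27 z med 0.0340 max 0.0419 g 173
0.150 n24 z med 0.0325 max 0.0420 g 179
0.153 n24 z med 0.0332 max 0.0425 g 176
0.156 n28 z med 0.0350 max 0.0412 g 179
0.1
[... 1096 characters left out ...]
0378 max 0.0399 g 216
0.141 n21 z med 0.0372 max 0.0399 g 216
0.144 n23 z med 0.0378 max 0.0405 g 216
0.147 n21 z med 0.0375 max 0.0403 g 216
0.150 n23 z med 0.0380 max 0.0417 g 217
0.153 n21 z med 0.0381 max 0.0403 g 218
0.156 n20 z med 0.0375 max 0.0416 g 217
0.159 n20 z med 0.0372 max 0.0419 g 221
0.162 n23 z med 0.0378 max 0.0396 g 224
0.165 n25 z med 0.0376 max 0.0401 g 224
0.168 n21 z med 0.0371 max 0.0405 g 224
0.171 n20 z med 0.0377 max 0.0400 g 223
0.174 n27 z med 0.0150 max 0.0410 g 168
0.177 n18 z med 0.0155 max 0.0320 g 99
0.180 n14 z med 0.0202 max 0.0329 g 127
0.183 n21 z med 0.0461 max 0.0481 g 205
0.186 n20 z med 0.0464 max 0.0474 g 231
0.189 n23 z med 0.0463 max 0.0480 g 231
```

View pics/top8j.png

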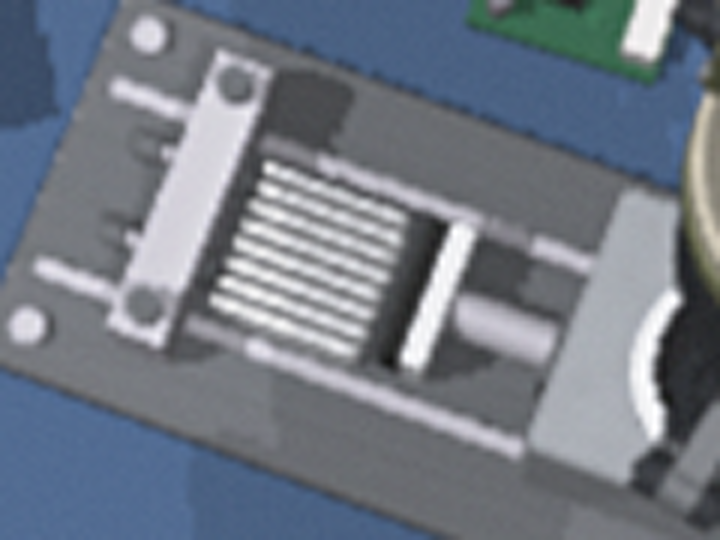

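The top crop shows the jaw plate's dark cushion at about (400,300), just short of the sink edge at (370,300), and the sink is unmoved. Refining the gap.

```bash
cat > gap2.py <<'E'
from h import *
import sys
from gap import ax,ay,O
E
sed -i 's/^go(sys/if __name__=="__main__": go(sys/' gap.py
cat >> gap2.py <<'E'
for n in("top","scene"):
    c=np.load(f"pics/{n}{sys.argv[1]}.npz");P=cloud(c);X=(P[...,:2]-O)@ax;Y=(P[...,:2]-O)@ay;Z=P[...,2]
    a=(abs(Y)<.018)
    # per image row/col lines: area-count edges: count of pixels / expected density
    for nm,lo,hi,z0 in(("jaw",.08,.122,.038),("sink",.1195,.18,.035),("fence",.176,.21,.043)):
        m=a&(X>lo)&(X<hi)&(Z>z0)&(Z<.055); q=np.stack([X[m],Y[m]],1)
        # per Y-strip min/max
        s=[(q[(q[:,1]>=y)&(q[:,1]<y+.004),0]) for y in np.arange(-.018,.018,.004)]
        print(n,nm,"min %.4f max %.4f"%(np.median([t.min() for t in s if len(t)]),np.median([t.max() for t in s if len(t)])))
E
python3 gap2.py 0; python3 gap2.py 8
```

```text
top jaw min 0.0947 max 0.1099
top sink min 0.1263 max 0.1739
top fence min 0.1835 max 0.2029
scene jaw min 0.0950 max 0.1097
scene sink min 0.1257 max 0.1736
scene fence min 0.1840 max 0.2021
top jaw min 0.1020 max 0.1173
top sink min 0.1263 max 0.1740
top fence min 0.1837 max 0.2026
scene jaw min 0.1028 max 0.1169
scene sink min 0.1264 max 0.1737
scene fence min 0.1840 max 0.2021
```

The gap is now about 7.2 mm (jaw face 0.1177, sink centre 0.150 minus 25 mm). It needs another 3.2 mm, about 15°.

```bash
python3 -m pendant '[[[0.04,0.10,0],[0,0,-5],140],[[0.04,0.10,0],[0,0,-5],140],[[0.04,0.10,0],[0,0,-5],140],[[0,0,0],[0,0,0],140]]' >/dev/null; python3 obs.py; python3 snap.py 9; python3 gap2.py 9
```

```text
t 9.97 p [ 0.5376 -0.0095  0.0718] jawdir -48.24 z [ 0.003  -0.0058 -1.    ] F [ 0.59  0.5  -0.12] T [ 0.147 -0.017 -0.48 ] w 0.639 j [ 0.43  0.32 -0.58  1.83  0.21  1.04 -1.07]
top jaw min 0.1054 max 0.1206
top sink min 0.1201 max 0.1745
top fence min 0.1836 max 0.2029
scene jaw min 0.1052 max 0.1202
scene sink min 0.1204 max 0.1740
scene fence min 0.1842 max 0.2021
```

The gap is about 4.1 mm after 49.7° of ring turn (10.4 mm). Letting go.

```bash
python3 -m pendant '[[[0,0,0],[0,0,0],0],[[0,0,0],[0,0,0],0],[[0,0,0],[0,0,0],0],[[0,0,0],[0,0,0],0],[[0,0,0],[0,0,0],0],[[0,0,0],[0,0,0],0]]' >/dev/null; python3 obs.py; python3 snap.py 10; python3 gap2.py 10; python3 obs.py
```

```text
t 10.82 p [ 0.5374 -0.0096  0.0718] jawdir -47.96 z [ 0.0028 -0.0056 -1.    ] F [ 0.78 -0.26  0.36] T [-0.036 -0.034 -0.065] w 1.002 j [ 0.43  0.32 -0.58  1.83  0.21  1.04 -1.07]
top jaw min 0.1052 max 0.1206
top sink min 0.1203 max 0.1745
top fence min 0.1837 max 0.2028
scene jaw min 0.1055 max 0.1203
scene sink min 0.1203 max 0.1735
scene fence min 0.1840 max 0.2021
t 10.93 p [ 0.5374 -0.0096  0.0718] jawdir -47.96 z [ 0.0027 -0.0056 -1.    ] F [-0.38  0.65  0.28] T [ 0.076  0.03  -0.025] w 1.0 j [ 0.43  0.32 -0.58  1.83  0.21  1.04 -1.07]
```

View pics/top10j.png

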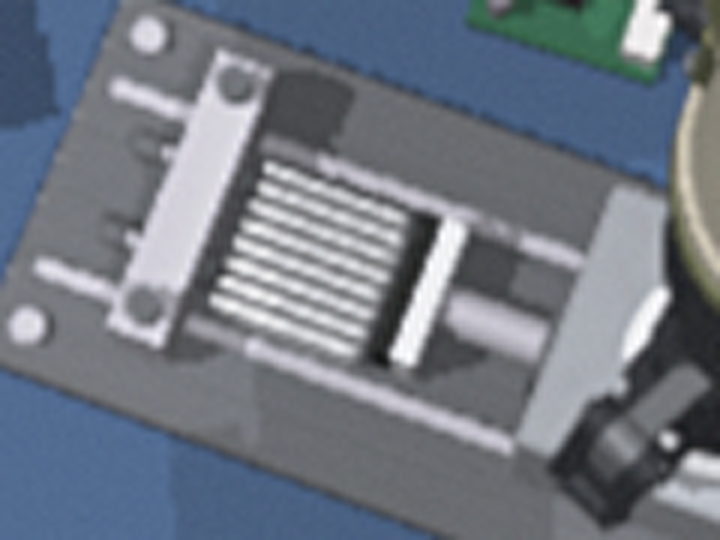

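View pics/scene10j.png

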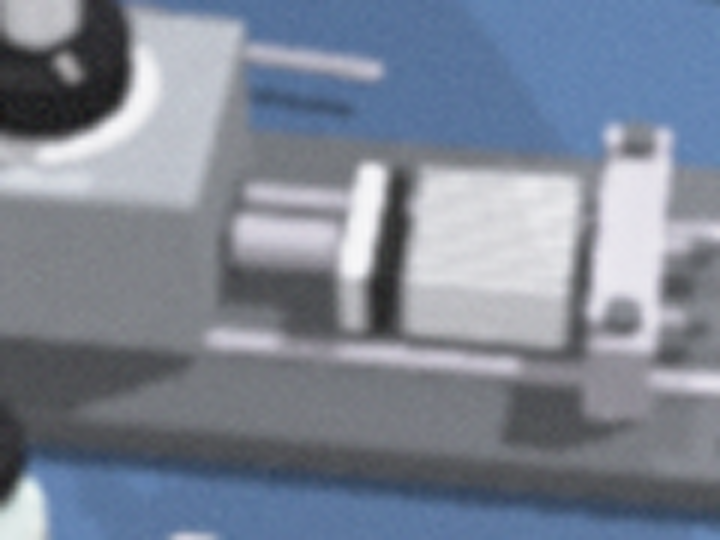

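The top and scene crops agree: a small dark gap remains between cushion and sink (scene crop, about 385–415), and the sink has not moved. Rising to the fine knob and turning the hand back.

```bash
python3 -m pendant '[[[0,0,1.6],[0,0,0],0],[[0,0,1.2],[0,0,0],0],[[0,0,0.5],[0,0,0],0],[[0,0,0],[0,0,0],0]]' >/dev/null; python3 obs.py; python3 -m pendant '[[[0,0,0],[0,0,10],0],[[0,0,0],[0,0,10],0],[[0,0,0],[0,0,10],0],[[0,0,0],[0,0,10],0],[[0,0,0],[0,0,10],0],[[0,0,0],[0,0,10],0],[[0,0,0],[0,0,0],0],[[0,0,0],[0,0,0],0]]' >/dev/null; python3 obs.py
```

```text
t 11.43 p [ 0.538  -0.0096  0.1082] jawdir -47.96 z [ 0.0045 -0.0058 -1.    ] F [-0.15  0.44 -0.77] T [-0.037  0.022 -0.024] w 1.003 j [ 0.44  0.28 -0.59  1.8   0.18  1.11 -1.04]
t 12.43 p [ 0.5365 -0.0098  0.1062] jawdir 13.62 z [ 4.5e-03  7.0e-04 -1.0e+00] F [ 0.58  0.44 -0.55] T [-0.051 -0.004  0.008] w 0.998 j [ 0.58  0.31 -0.74  1.8   0.23  1.12 -0.01]
```

```bash
python3 -m pendant '[[[0.03,0.05,-0.4],[0,0.3,0],0],[[0,0,-0.2],[0,0,0],0],[[0,0,0],[0,0,0],0],[[0,0,0],[0,0,0],0]]' >/dev/null; python3 obs.py
python3 - <<'E'
from workcell import manip
from h import *
for n in("scene","top"):
    c=manip.camera(n);P=cloud(c);np.savez(f"pics/{n}11.npz",**c)
    x0,y0=(160,140) if n=="scene" else (270,100)
    cv2.imwrite(f"pics/{n}11c.png",cv2.resize(c["pixels"][y0:y0+90,x0:x0+110,::-1],None,fx=6,fy=6,interpolation=cv2.INTER_CUBIC))
    if n=="scene":
        for v in range(170,216,3): print(v,[(P[v,u]*1000).round(0).astype(int).tolist() for u in (198,202,206,210,214)])
E
```

```text
t 12.93 p [ 0.5367 -0.0091  0.0995] jawdir 13.36 z [-1.5e-03  6.0e-04 -1.0e+00] F [ 0.2  -0.49  0.73] T [-0.051  0.072  0.053] w 1.002 j [ 0.57  0.32 -0.74  1.8   0.24  1.11 -0.02]
170 [[492, -15, 135], [579, -17, 197], [579, -10, 195], [601, -6, 210], [607, 0, 213]]
173 [[318, -1, 1], [575, -17, 187], [580, -11, 190], [600, -6, 203], [606, -1, 207]]
176 [[327, -3, -1], [330, 6, -1], [582, -11, 185], [600, -7, 198], [609, -1, 203]]
179 [[338, -4, -1], [527, -13, 139], [529, -6, 140], [589, -6, 183], [608, -2, 196]]
182 [[347, -6, -3], [536, -15, 139], [538, -8, 139], [593, -7, 180], [611, -3, 193]]
185 [[361, -8, -1], [544, -16, 139], [546, -9, 139], [594, -8, 175], [611, -3, 186]]
188 [[513, -21, 109], [547, -17, 134], [549, -10, 134], [588, -7, 164], [611, -4, 180]]
191 [[521, -23, 109], [545, -17, 126], [547, -10, 126], [585, -8, 155], [593, -2, 160]]
194 [[1194, -76, 641], [546, -18, 120], [549, -11, 121], [588, -8, 151], [592, -2, 153]]
197 [[539, -25, 109], [541, -18, 109], [545, -11, 111], [586, -9, 143], [593, -3, 147]]
200 [[551, -27, 112], [550, -20, 110], [550, -12, 108], [584, -9, 135], [591, -3, 139]]
203 [[555, -28, 108], [558, -21, 109], [557, -14, 107], [561, -7, 109], [561, 0, 106]]
206 [[558, -29, 104], [564, -22, 107], [562, -15, 104], [563, -8, 104], [563, -1, 102]]
209 [[558, -29, 97], [563, -23, 99], [565, -16, 100], [563, -8, 96], [561, -1, 93]]
212 [[557, -30, 89], [562, -23, 92], [564, -16, 92], [564, -9, 90], [560, -1, 85]]
215 [[560, -31, 85], [563, -24, 85], [566, -17, 87], [569, -10, 88], [569, -3, 86]]
```

View pics/scene11c.png

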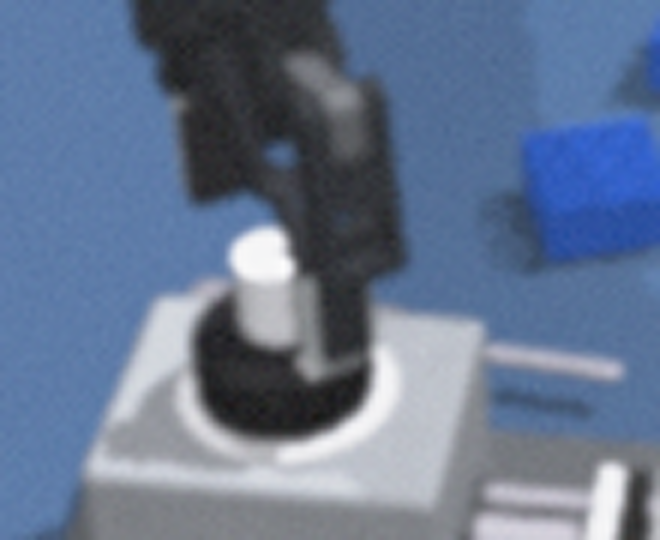

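View pics/top11c.png

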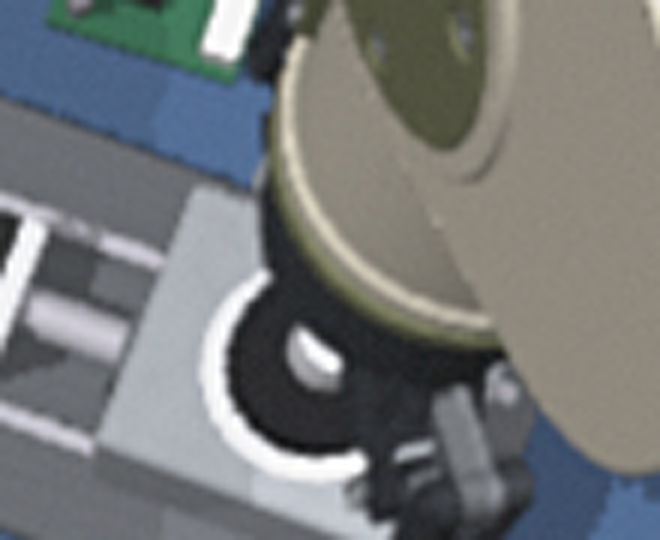

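Scene crop: the fine knob's top is at (263,255), and the open fingers straddle it with tips at about z 0.134, which will be about 0.119 closed. That is clear of the ring top at 0.110. Closing on the fine knob.

```bash
python3 -m pendant '[[[0,0,0],[0,0,0],150],[[0,0,0],[0,0,0],150],[[0,0,0],[0,0,0],150],[[0,0,0],[0,0,0],215],[[0,0,0],[0,0,0],215],[[0,0,0],[0,0,0],215],[[0,0,0],[0,0,0],215]]' 50 >/dev/null; python3 obs.py;  python3 - <<'E'
from workcell import manip
from h import *
for n in("scene","top"):
    c=manip.camera(n);P=cloud(c);np.savez(f"pics/{n}12.npz",**c)
    x0,y0=(160,140) if n=="scene" else (270,100)
    cv2.imwrite(f"pics/{n}12c.png",cv2.resize(c["pixels"][y0:y0+90,x0:x0+110,::-1],None,fx=6,fy=6,interpolation=cv2.INTER_CUBIC))
    if n=="scene":
        for v in range(182,210,2): print(v,[(P[v,u]*1000).round(0).astype(int).tolist() for u in (198,202,206,210,214)])
E
python3 obs.py; python3 gap2.py 12
```

```text
t 13.9 p [ 0.5366 -0.0092  0.1   ] jawdir 13.35 z [-1.5e-03  1.0e-04 -1.0e+00] F [-0.29 -0.05  0.83] T [ 0.049  0.09  -0.069] w 0.262 j [ 0.57  0.32 -0.74  1.8   0.24  1.11 -0.02]
182 [[529, -21, 135], [554, -16, 153], [576, -12, 168], [578, -5, 169], [577, 2, 166]]
184 [[529, -22, 131], [554, -17, 148], [577, -12, 165], [558, -3, 149], [553, 4, 143]]
186 [[526, -22, 124], [550, -17, 141], [560, -11, 148], [559, -4, 145], [552, 4, 138]]
188 [[525, -22, 119], [551, -17, 138], [560, -11, 143], [561, -4, 142], [550, 4, 133]]
190 [[518, -22, 108], [550, -18, 132], [561, -12, 139], [562, -5, 138], [557, 3, 133]]
192 [[526, -23, 110], [545, -18, 124], [556, -12, 131], [560, -5, 132], [559, 2, 130]]
194 [[531, -24, 110], [545, -18, 119], [556, -12, 127], [562, -6, 130], [557, 2, 124]]
196 [[536, -25, 109], [543, -18, 113], [556, -12, 122], [553, -5, 118], [544, 3, 109]]
198 [[542, -26, 110], [546, -19, 111], [546, -12, 109], [547, -5, 108], [548, 3, 108]]
200 [[546, -27, 108], [550, -20, 109], [553, -13, 110], [554, -6, 110], [556, 1, 109]]
202 [[553, -28, 109], [553, -20, 108], [556, -13, 108], [558, -7, 108], [560, 0, 109]]
204 [[557, -28, 108], [560, -21, 109], [564, -15, 110], [563, -7, 108], [561, 0, 104]]
206 [[559, -29, 104], [562, -22, 106], [566, -15, 108], [565, -8, 105], [561, 0, 100]]
208 [[556, -29, 98], [562, -22, 101], [565, -16, 102], [565, -8, 100], [562, -1, 96]]
t 14.0 p [ 0.5366 -0.0092  0.1   ] jawdir 13.35 z [-1.5e-03  1.0e-04 -1.0e+00] F [-1.52 -0.43  0.47] T [-0.029  0.075 -0.01 ] w 0.256 j [ 0.57  0.32 -0.74  1.8   0.24  1.11 -0.02]
top jaw min 0.1050 max 0.1206
top sink min 0.1200 max 0.1742
top fence min 0.1836 max 0.2029
scene jaw min 0.1060 max 0.1200
scene sink min 0.1203 max 0.1735
scene fence min 0.1842 max 0.2021
```

View pics/scene12c.png

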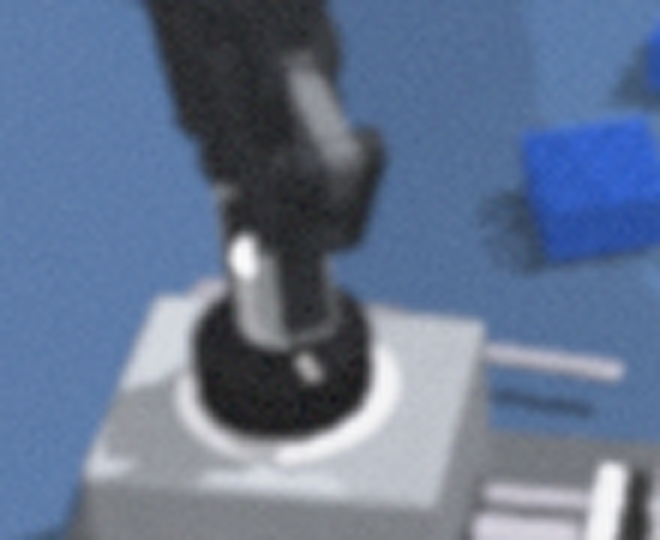

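```bash
python3 -m pendant '[[[0,0,0],[0,0,-5],215],[[0,0,0],[0,0,-5],215]]' >/dev/null; python3 obs.py; for i in 1 2; do python3 -m pendant '[[[0,0,0],[0,0,-5],215]]' >/dev/null; python3 obs.py;done;python3 -m pendant '[[[0,0,0],[0,0,0],215]]' >/dev/null; python3 obs.py;  python3 snap.py 13; python3 gap2.py 13
```

```text
t 14.25 p [ 0.5367 -0.0092  0.1   ] jawdir 3.12 z [-1.2e-03  5.0e-04 -1.0e+00] F [ 0.59 -0.36  0.35] T [-0.066  0.029  0.143] w 0.263 j [ 0.55  0.32 -0.71  1.8   0.23  1.11 -0.19]
t 14.38 p [ 0.5368 -0.0092  0.1   ] jawdir -2.03 z [-1.1e-03  6.0e-04 -1.0e+00] F [-1.13 -1.36  0.69] T [-0.054  0.011  0.141] w 0.261 j [ 0.54  0.31 -0.7   1.8   0.22  1.11 -0.27]
t 14.5 p [ 0.5368 -0.0092  0.1   ] jawdir -7.2 z [-8.e-04  6.e-04 -1.e+00] F [-0.39 -0.14  0.82] T [-0.043  0.102  0.168] w 0.264 j [ 0.53  0.31 -0.68  1.8   0.22  1.11 -0.36]
t 14.62 p [ 0.5368 -0.0092  0.1   ] jawdir -7.17 z [-8.e-04  5.e-04 -1.e+00] F [-0.41 -1.4   0.5 ] T [-0.04   0.128 -0.104] w 0.264 j [ 0.53  0.31 -0.68  1.8   0.22  1.11 -0.36]
top jaw min 0.1081 max 0.1215
top sink min 0.1200 max 0.1745
top fence min 0.1837 max 0.2027
scene jaw min 0.1085 max 0.1206
scene sink min 0.1203 max 0.1735
scene fence min 0.1841 max 0.2021
```

The torque of 0.14 N m and 2.9 mm of jaw travel match the description. Continuing.

```bash
for i in 1 2 3 4; do python3 -m pendant '[[[0,0,0],[0,0,-5],215]]' >/dev/null; python3 obs.py | cut -c1-170;done; python3 snap.py 14; python3 gap2.py 14
```

```text
t 14.85 p [ 0.5369 -0.0092  0.1   ] jawdir -12.07 z [-7.e-04  7.e-04 -1.e+00] F [0.48 0.25 0.79] T [-0.028  0.018  0.142] w 0.264 j [ 0.52  0.31 -0.67  1.8   0.21  1.11 -
t 14.97 p [ 0.537  -0.0093  0.1001] jawdir -17.11 z [-5.e-04  8.e-04 -1.e+00] F [-0.61 -0.4   0.74] T [-0.047  0.055  0.17 ] w 0.258 j [ 0.5   0.3  -0.66  1.8   0.21  1.1
t 15.1 p [ 0.5371 -0.0092  0.1001] jawdir -22.15 z [-2.e-04  9.e-04 -1.e+00] F [-0.23 -0.52  1.5 ] T [-0.078  0.089  0.176] w 0.258 j [ 0.49  0.3  -0.64  1.8   0.2   1.1 
t 15.22 p [ 0.5371 -0.0093  0.1   ] jawdir -27.21 z [-1.e-04  9.e-04 -1.e+00] F [ 1.22 -0.46 -0.04] T [-0.105  0.074  0.141] w 0.261 j [ 0.48  0.3  -0.63  1.8   0.2   1.1
top jaw min 0.1108 max 0.1216
top sink min 0.1199 max 0.1751
top fence min 0.1834 max 0.2026
scene jaw min 0.1110 max 0.1213
scene sink min 0.1206 max 0.1747
scene fence min 0.1840 max 0.2021
```

View pics/top14j.png

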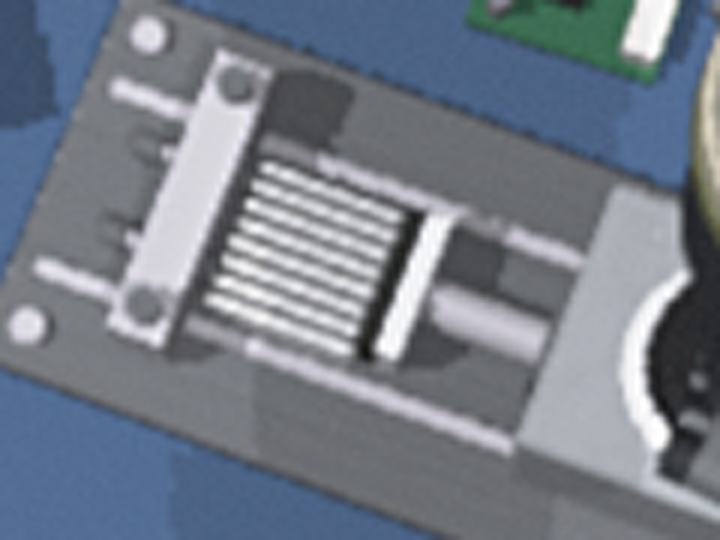

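The jaw has reached the sink and is pushing it (its rear edge has moved about 0.8 mm). From here I use small steps and read the torque at each one.

```bash
cat > tz.py <<'E'
from workcell import manip
import numpy as np
from scipy.spatial.transform import Rotation as R
o=manip.get_obs(); m=R.from_quat(o['ee_rot']).as_matrix()
print("t %.2f dir %.2f Tz %.3f"%(o['clock'],np.degrees(np.arctan2(m[1,0],m[0,0])),o['torque'][2]), "p",o['position'].round(4),"F",o['ft_force'].round(1))
E
for i in 1 2 3 4 5; do python3 -m pendant '[[[0,0,0],[0,0,-2],215]]' >/dev/null; python3 tz.py;done
```

```text
t 15.45 dir -29.06 Tz 0.154 p [ 0.5371 -0.0093  0.1   ] F [-0.9 -0.3  1.1]
t 15.57 dir -31.11 Tz 0.168 p [ 0.5371 -0.0093  0.1   ] F [-0.9 -0.9  1.1]
t 15.70 dir -33.21 Tz 0.182 p [ 0.5371 -0.0093  0.1   ] F [ 0.2 -0.4  0.9]
t 15.82 dir -35.33 Tz 0.115 p [ 0.5372 -0.0093  0.1   ] F [-0.   0.1  0.6]
t 15.95 dir -37.46 Tz 0.151 p [ 0.5372 -0.0094  0.1   ] F [-0.3 -1.1  0.6]
```

```bash
python3 snap.py 15; python3 gap2.py 15|grep -v fence; for i in 1 2 3; do python3 -m pendant '[[[0,0,0],[0,0,-1.5],215]]' >/dev/null; python3 tz.py;done
```

```text
top jaw min 0.1124 max 0.1216
top sink min 0.1203 max 0.1762
scene jaw min 0.1127 max 0.1206
scene sink min 0.1206 max 0.1765
t 16.18 dir -38.97 Tz 0.162 p [ 0.5372 -0.0094  0.1001] F [-0.2  0.5 -0. ]
t 16.30 dir -40.57 Tz 0.196 p [ 0.5372 -0.0094  0.1   ] F [-0.4  0.4 -0.1]
t 16.43 dir -42.18 Tz 0.175 p [ 0.5373 -0.0094  0.1   ] F [-0.8 -0.4  0.3]
```

```bash
for i in 1 2 3; do python3 -m pendant '[[[0,0,0],[0,0,-1],215]]' >/dev/null; python3 tz.py;done; python3 snap.py 16; python3 gap2.py 16|grep -v fence
```

```text
t 16.55 dir -43.25 Tz 0.230 p [ 0.5373 -0.0094  0.1   ] F [ 0.  -0.1  0.9]
t 16.68 dir -44.31 Tz 0.303 p [ 0.5373 -0.0094  0.1   ] F [-0.8 -0.9  0.5]
t 16.80 dir -45.38 Tz 0.264 p [ 0.5373 -0.0094  0.1   ] F [ 0.4 -0.1  0. ]
top jaw min 0.1132 max 0.1217
top sink min 0.1198 max 0.1768
scene jaw min 0.1136 max 0.1208
scene sink min 0.1206 max 0.1768
```

The torque rose from 0.155 to about 0.26–0.30 N m, so the sink is on the stops. Fitting 0.022 N m per degree gives roughly 15 N, a bit high. I'll back off a little and read the reverse torque as an independent check (it should be about -0.15 + 0.008 F).

```bash
for i in 1 2; do python3 -m pendant '[[[0,0,0],[0,0,1],215]]' >/dev/null; python3 tz.py;done
```

```text
t 17.02 dir -44.32 Tz -0.006 p [ 0.5373 -0.0094  0.1001] F [-0.1  0.5 -0.2]
t 17.15 dir -43.25 Tz 0.000 p [ 0.5373 -0.0094  0.1   ] F [-0.1  0.5  0.8]
```

```bash
for i in 1; do python3 -m pendant '[[[0,0,0],[0,0,1],215]]' >/dev/null; python3 tz.py;done;  python3 - <<'E'
from workcell import manip
import numpy as np
for i in range(6):
    o=manip.get_obs(); print(o['torque'][2].round(3),end=' '); manip.camera('top')
E
python3 snap.py 17; python3 gap2.py 17|grep -v fence
```

```text
t 17.27 dir -42.18 Tz 0.015 p [ 0.5373 -0.0094  0.1001] F [ 0.9 -1.4  0.7]
0.015 0.062 0.118 0.084 0.1 0.102 top jaw min 0.1127 max 0.1213
top sink min 0.1200 max 0.1768
scene jaw min 0.1130 max 0.1209
scene sink min 0.1203 max 0.1767
```

Forward and reverse readings disagree on the exact force (7–12 N), because the torque sensor is noisy. The joint-7 torque may be cleaner. I'll back off fully and approach again, reading both.

```bash
cat > tz.py <<'E'
from workcell import manip
import numpy as np
from scipy.spatial.transform import Rotation as R
o=manip.get_obs(); m=R.from_quat(o['ee_rot']).as_matrix()
print("t %.2f dir %.2f Tz %.3f"%(o['clock'],np.degrees(np.arctan2(m[1,0],m[0,0])),o['torque'][2]), "tau7 %.4f v7 %.3f"%(o['tau'][6],o['joint_velocities'][6]),"p",o['position'].round(4))
E
for i in 1 2 3 4; do python3 -m pendant '[[[0,0,0],[0,0,2],215]]' >/dev/null; python3 tz.py;done; python3 -m pendant '[[[0,0,0],[0,0,0],215]]' >/dev/null; python3 tz.py
for i in 1 2 3 ; do python3 -m pendant '[[[0,0,0],[0,0,-1],215]]' >/dev/null; python3 tz.py;done
```

```text
t 17.80 dir -40.17 Tz -0.162 tau7 -0.8400 v7 0.287 p [ 0.5372 -0.0094  0.1   ]
t 17.93 dir -38.02 Tz -0.185 tau7 -0.4987 v7 0.280 p [ 0.5372 -0.0093  0.1   ]
t 18.05 dir -35.87 Tz -0.141 tau7 -0.4729 v7 0.287 p [ 0.5372 -0.0093  0.1   ]
t 18.18 dir -33.72 Tz -0.206 tau7 -0.4610 v7 0.287 p [ 0.5372 -0.0093  0.1   ]
t 18.30 dir -33.67 Tz -0.028 tau7 0.3460 v7 -0.003 p [ 0.5372 -0.0093  0.1   ]
t 18.43 dir -34.71 Tz 0.143 tau7 0.3518 v7 -0.138 p [ 0.5372 -0.0093  0.1   ]
t 18.55 dir -35.79 Tz 0.109 tau7 0.1889 v7 -0.141 p [ 0.5372 -0.0093  0.1   ]
t 18.68 dir -36.87 Tz 0.192 tau7 0.1684 v7 -0.142 p [ 0.5372 -0.0093  0.1   ]
```

```bash
for i in 1 2 3 4; do python3 -m pendant '[[[0,0,0],[0,0,-1],215]]' >/dev/null; python3 tz.py;done
```

```text
t 18.80 dir -37.94 Tz 0.169 tau7 0.1605 v7 -0.145 p [ 0.5372 -0.0093  0.1   ]
t 18.93 dir -39.01 Tz 0.158 tau7 0.1477 v7 -0.142 p [ 0.5373 -0.0093  0.1   ]
t 19.05 dir -40.09 Tz 0.175 tau7 0.1274 v7 -0.142 p [ 0.5373 -0.0094  0.1001]
t 19.18 dir -41.16 Tz 0.173 tau7 0.1079 v7 -0.142 p [ 0.5372 -0.0094  0.1   ]
```

Joint-7 torque shows a clean trend of about -0.02 N m per degree starting near -38.5°, matching the expected load slope. Forward and reverse sensor estimates bracket the same contact angle (-37.8 to -39.7°). About 10 N should be near -42.3°, so one more step.

```bash
python3 -m pendant '[[[0,0,0],[0,0,-1],215]]' >/dev/null; python3 tz.py; python3 -m pendant '[[[0,0,0],[0,0,0],215]]' >/dev/null; python3 tz.py; python3 snap.py 18; python3 gap2.py 18|grep -v fence
```

```text
t 19.30 dir -42.23 Tz 0.207 tau7 0.0889 v7 -0.140 p [ 0.5373 -0.0094  0.1   ]
t 19.43 dir -42.25 Tz 0.105 tau7 -0.2743 v7 0.000 p [ 0.5373 -0.0094  0.1   ]
top jaw min 0.1128 max 0.1216
top sink min 0.1201 max 0.1768
scene jaw min 0.1132 max 0.1209
scene sink min 0.1204 max 0.1767
```

The estimate is about 9 N. Letting go and rising straight up.

```bash
python3 -m pendant '[[[0,0,0],[0,0,0],0],[[0,0,0],[0,0,0],0],[[0,0,0],[0,0,0],0],[[0,0,0],[0,0,0],0],[[0,0,0],[0,0,0],0]]' >/dev/null; python3 obs.py; python3 snap.py 19; python3 gap2.py 19|grep -v fence; python3 -m pendant '[[[0,0,2],[0,0,0],0],[[0,0,3],[0,0,0],0],[[0,0,3],[0,0,0],0],[[0,0,1.5],[0,0,0],0],[[0,0,0],[0,0,0],0],[[0,0,0],[0,0,0],0]]' >/dev/null; python3 obs.py
```

```text
t 20.15 p [ 0.5371 -0.0092  0.0999] jawdir -42.23 z [ 1.e-04  1.e-03 -1.e+00] F [ 0.64 -0.14 -0.07] T [0.032 0.008 0.051] w 1.0 j [ 0.45  0.29 -0.59  1.8   0.18  1.1  -0.94]
top jaw min 0.1127 max 0.1217
top sink min 0.1203 max 0.1773
scene jaw min 0.1130 max 0.1211
scene sink min 0.1203 max 0.1768
t 21.0 p [ 0.5357 -0.0092  0.1955] jawdir -42.22 z [-0.003   0.0013 -1.    ] F [-0.25 -0.72 -0.76] T [0.001 0.004 0.048] w 0.998 j [ 0.47  0.2  -0.61  1.69  0.12  1.29 -0.89]
```

```bash
python3 -m pendant '[[[0,0,2],[0,0,0],0],[[0,0,2],[0,0,0],0],[[0,0,0],[0,0,0],0]]' >/dev/null; python3 snap.py 20; python3 gap2.py 20
python3 - <<'E'
from h import *
for n in("scene","top"):
    c=np.load(f"pics/{n}20.npz"); cv2.imwrite(f"pics/{n}20.png",c["pixels"][:,:,::-1])
E
```

```text
top jaw min 0.1127 max 0.1214
top sink min 0.1199 max 0.1770
top fence min 0.1836 max 0.2027
scene jaw min 0.1130 max 0.1208
scene sink min 0.1203 max 0.1770
scene fence min 0.1839 max 0.2021
```

View pics/top20.png

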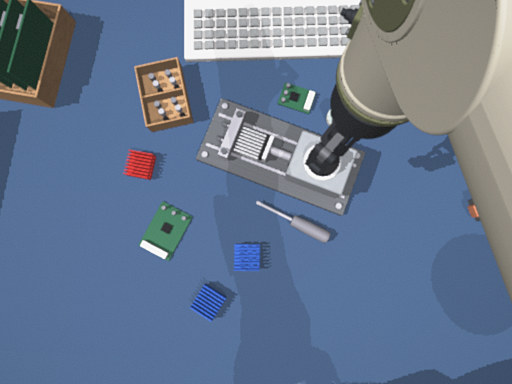

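View pics/scene20j.png

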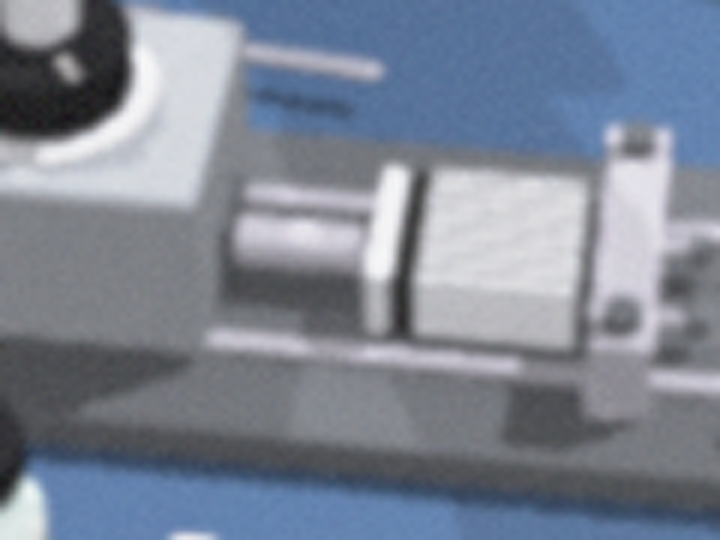

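The top view shows the bystanders where they were: board (297,97), screwdriver (295,220), and jar under the arm near (330,118). In the scene crop the jaw's cushion touches the sink at about (415,260), and the ring mark at (67,68) hasn't moved since I let go of it. Handing in.

```bash
python3 -c "
from workcell import manip
print(manip.hand_in())"; python3 obs.py
```

```text
the job is handed in; nothing more can be done
None
the job is handed in; nothing more can be done
```

The heat sink is clamped against the stop screws with an estimated 9 N at the jaw, and the job is handed in. It took about 22 s, and no verdict was reported.

**What I did**
- **Ring:** I turned only the ring, about 50° clockwise, following the saddle as it moved. The camera gap was about 4.1 mm, though the sink later began to move nearer 4.8 mm. I let go there.
- **Fine knob:** I turned only the fine knob until the torque rise showed the sink on the stops. The first pass came out high, at roughly 15–18 N. I backed off and closed again about 3.5° past contact, then let go and rose clear.

**Last checks**
- **Jaw and sink:** their positions did not change after I let go, and the sink sits against the stops.
- **Ring mark:** it had not moved since I let go of the ring.
- **Bystanders:** the board and screwdriver look unmoved. The jar was partly hidden under the arm in the last view, so I checked it less well.

**What disagreed**
- **Fingertip height:** both cameras showed the fingertips 30–40 mm higher than the reported tool pose and the stated 17 mm would put them. I worked by the cameras, and the grips bore that out.
- **Clamping force:** it is inferred, not measured directly. The single wrist readings were noisy, and the different estimates ranged from 7 to 12 N.

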